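# True up the rack upright with a try square

## Robot

A 6-joint arm with a two-finger parallel gripper is mounted at the origin on a cart in front of the work surface, level with it; the furniture and walls round the work are solid. World frame = base frame: x ahead of the robot, y to its left, z up, the work surface at z = 0. Lengths are in mm, angles in rad, forces in N, time in s.
With the tool pointing down it reaches from about 250 to 800 mm from the base axis. Payload 8.5 kg.
Tool frame: the origin (TCP) lies midway between the tips of the shut fingers; the grasp point (between the pads) lies 19 mm behind it (env.pinch_z is the distance from the TCP to the grasp point, in mm); x points along the fingers, z is the direction in which the jaws open and shut, and the axes are right-handed (so a half turn about x gives the same grasp; the last joint's range is limited). The gripper opens to 85 mm and grips with 20 to 120 N. Pads are 22 mm wide; open, the fingers measure 114 mm over their backs; the gripper's body (76 mm by 85 mm) begins 54 mm behind the grasp point. The pads swing forward as they close: fully open they stand 13 mm farther back than shut.
Start: joints at [1.346, 0.238, -0.013, 1.319, 0, 1.571], TCP at [117.016, 511.745, 200.676] pointing down, gripper open.
Joint ranges: [-2.66, 2.66], [-1.03, 1.9], [-1.14, 1.46], [-1.82, 2.27], [-1.45, 1.34], [-3.14, 3.14]. Speed limits (rad/s): [2.22, 2.22, 2.79, 3.14, 3.14, 3.14].

## Interface

Orientations are given as a rotation vector (axis times angle).
In Python, from bench import env gives the robot as it stands. The module is installed in compiled form; this text tells all that it offers.
- The arm moves only by the tool carry_out, never from a script. Its argument "rows" is a list of rows, each a list of 6 numbers: the shift along the tool's x, y, z in mm, then the turn, a rotation vector about the tool's x, y, z in degrees. In form: [[dx, dy, dz, wx, wy, wz], ...]. A call has 1 to 10 rows; each row shifts and turns the pose as measured when the row begins, along the tool's axes as they then stand; what a row does not reach is not made up. A row lasts 1/12 s, in which the tool goes at most 41.7 mm and 7.16 degrees, less where a joint would pass 70% of its speed; a pose out of reach is approached as far as the arm can. A call is refused whole if a number of a shift passes 41.7 or a number of a turn 7.16, either way. A call with a gripper value outside its range is refused whole. "claw" is the opening, from 0 (shut) to 1 (fully open), set as the call begins (left out, the last holds). The fingers move at their own pace and stop on an object; "grip_force" is the grip in N (left out, the last holds). Time passes only in rows, so rows that do not move let the fingers close. It gives the time, the measured TCP pose, the force and the opening at its end, in the units of the state.
- env.state(): the state, without advancing time (a new reading comes with each control period).
- env.capture(name): name is "side" or "top" or "wrist"; returns the picture (400x640x3 uint8, red, green, blue); there is no depth.
- env.camera_info(name): a dict with "vertical_fov" (degrees; the focal length in pixels is half the picture's height over the tangent of half this angle, whatever the lens; pixels are square), "cx", "cy" (the principal point, pixels), "rvec" (rotation vector, rad) and "tvec" (3), from world to camera coordinates, as OpenCV has them. Camera axes: x right, y down, z forward; pixel columns grow to the right and rows downward; lengths in mm; the calibration is good to about 2 mm. A picture is of the moment at which its call begins: read the wrist's pose just before it. camera_info takes no time and is no camera call; for the wrist camera it gives the pose at the moment of the call.
- env.hand_in(): hands the job in, once; it reports no verdict.
Trained networks look in the newest picture that a camera, given by its name, has taken for a name from the list of things; names that differ only in an ending like _2 or _b are one class to them, and where a whole thing is asked for, a point or a joint stands for the part that bears it (a point fixed in the world has none). Each returns a list of dicts, best first, with "conf" (0 to 1); they miss things now and then, are a little off and sometimes report something else, mostly with a low value. They report only what shows in the picture. A call takes as long as a camera call.
- env.search_frame(camera, label): "centre" ([x, y, z] in mm, in the coordinates of the camera as it stood for that picture, good to about 4 mm: the middle of the surface that is visible of it).
- env.trace(camera, label): "region" (400x640 bool, what is visible of it).
The state is a dict: "t": time; "joint_positions": joint angles; "dq": joint speeds; "joint_efforts": joint torques, N m; "tcp_pos": TCP position; "orientation": TCP orientation; "wrist_force": force on the tool from outside, world axes, zero at the start; "wrist_torque": the same for the moment, N m; "gripper_width": finger opening in mm.
Only numpy, scipy, OpenCV 4.12 (cv2) and the standard library are available. Lean on these libraries where they do the work, as an engineer would, in place of code of your own. Each camera call takes 0.05 s, during which the arm holds its last target.

## Task

The upright of the small bottle rack leans on its sprung hinge and has to be held square to its foot board. First clear the loose cork off the foot board by dropping it into the terracotta cup, then pick up the try square, stand its stock on the foot board and press it firmly into the corner until the stock lies flat on the board and the blade is flush against the upright, which brings the upright plumb. Finish holding it there: do not let go of the square, and leave the candle, foil cutter and matchbox where they are.

Things in the scene. Friction and masses are not known exactly. Their poses are not given: they have to be found in the camera images.
- rack_foot: Flat oak foot board of the rack, fixed to the bar top, 250 x 90 mm and 18 mm thick. Origin at the centre of its underside, x along its length towards the upright, y across it, z up. The upright stands near its +x end, with its face 85 mm from the origin.
- corner (a point): The corner: the point on the board's top surface (18 mm above the bar) at the foot of the upright's face, in the middle of the board's width. Same axes as the foot board: +x points into the upright, the free board lies at -x.
- upright (a joint): Lean of the upright about a hinge at the foot of its face (at point corner, axis across the board), rad: 0 is plumb, positive leans to the free board (-x), 0.1 to 0.17 at the start. Weakly sprung: about 1 N at the top holds it plumb; let go, it leans back. Upright: pale wood, 24 mm thick, 60 mm wide, 95 mm tall.
- upright_top (a point): Middle of the top edge of the upright's face, 95 mm above point corner when plumb.
- try_square: Try square, 0.2 to 0.45 kg, standing on its stock. Dark wooden stock 130 (x) x 24 (y) x 30 mm (z); a steel blade 28 mm wide (x), 6 mm thick rises from one end to 105 mm above the underside. Origin: outer corner on the underside, where blade edge and stock end are flush, mid thickness. +x points outwards past the blade (to the upright in use), the stock runs along -x, z up along the blade.
- stock_grip (a point): A good place to grip the stock across its 24 mm: 85 mm from the blade's outer edge (x = -85 mm), 15 mm above the underside. Axes as the try square.
- loose_cork: Plain straight bottle cork standing on the foot board between the upright and the board's other end, 24 mm diameter, 46 mm tall. Origin at the centre of its underside, z along it.
- cork_mid (a point): Middle of the loose cork.
- cork_cup: Round open terracotta cup for corks, 96 mm across the rim, 70 mm tall, wall 4 mm. Origin at the centre of its underside.
- candle: Bystander: white candle, 65 mm across, 94 mm tall; the candle and the cup may be in either of two places. Origin under its centre.
- foil_cutter: Bystander: black ring, 47 mm across, 14 mm tall. Origin under its centre.
- matchbox: Bystander: matchbox, 36 x 53 x 15 mm. Origin under its centre.

How it is judged:
By the outcome, as a careful person would: the job done as asked, in the order asked, and still so for the second after the job is handed in, while the arm keeps its last pose, push and grip.
It also fails if it takes over 64 s, if anything falls off the work surface, if the arm or the gripper's body presses on something with over 40 N, if the wrist force passes 120 N, or if a joint passes its speed limit or range.

## Working session

There is one attempt and no reset: what is moved stays moved. The work goes in short steps, Python scripts to look and compute and a tool call to move; the robot and the scene stay as the last step left them, time stands still between calls to the robot, and variables do not carry over. Pictures are saved under pics/ and viewed, and the job is handed in when it is done.

Besides the shell and the picture viewer there is one more tool, called after ">>>" as name(argument=value, ...) on one line, values as JSON. carry_out: Moves the arm, as the interface text tells. Its arguments: {"type":"object","properties":{"rows":{"type":"array"},"claw":{"type":"number"},"grip_force":{"type":"number"}},"required":["rows"]}

```bash
mkdir -p pics; cat > h.py <<'E'
import numpy as np,cv2
from scipy.spatial.transform import Rotation as R
from bench import env
def cam(n):
    c=env.camera_info(n); f=200/np.tan(np.radians(c['vertical_fov'])/2)
    return f,c['cx'],c['cy'],R.from_rotvec(c['rvec']).as_matrix(),np.array(c['tvec'])
def tow(n,p,c=None):
    f,cx,cy,M,t=c or cam(n); return M.T@(np.array(p)-t)
def ray(n,u,v,z,c=None):
    f,cx,cy,M,t=c or cam(n); d=M.T@np.array([(u-cx)/f,(v-cy)/f,1]); o=-M.T@t
    return o+d*(z-o[2])/d[2]
def proj(n,P,c=None):
    f,cx,cy,M,t=c or cam(n); q=M@np.array(P)+t; return [f*q[0]/q[2]+cx,f*q[1]/q[2]+cy]
def save(n,name):
    im=env.capture(n); cv2.imwrite('pics/'+name+'.png',im[:,:,::-1]); return im
def tool():
    s=env.state(); return np.array(s['tcp_pos']),R.from_rotvec(s['orientation']).as_matrix()
E
python3 - <<'E'
from h import *
for n in ['side','top']:
    save(n,n+'0'); c=cam(n); print(n,'campos',-c[3].T@c[4])
    for l in ['rack_foot','upright','try_square','loose_cork','cork_cup','candle','foil_cutter','matchbox']:
        r=env.search_frame(n,l); print(l,[(round(d['conf'],2),tow(n,d['centre'],c).round()) for d in r[:2]])
s=env.state();print(s); print(tool()[1].round(3))
E
```

```text
side campos [ 298.43699855 -962.03270105  785.04112409]
rack_foot [(0.57, array([555.,  54.,  16.]))]
upright []
try_square [(0.81, array([ 597., -282.,   35.]))]
loose_cork [(0.52, array([570.,  69.,  49.]))]
cork_cup [(0.72, array([599., 321.,  50.]))]
candle [(0.71, array([472., 279.,  61.])), (0.58, array([558.,  55.,  17.]))]
foil_cutter []
matchbox [(0.66, array([724., 102.,  15.]))]
top campos [ 514.01994063   10.01523536 1011.69032177]
rack_foot [(0.82, array([559.,  53.,  15.]))]
upright [(0.61, array([549., 137., 112.])), (0.59, array([ 600., -287.,   27.]))]
try_square [(0.83, array([ 600., -281.,   34.]))]
loose_cork []
cork_cup [(0.82, array([598., 339.,  24.])), (0.19, array([ 599., -284.,   23.]))]
candle [(0.76, array([471., 294.,  82.]))]
foil_cutter [(0.21, array([559.,  51.,  15.]))]
matchbox [(0.55, array([730., 114.,  12.]))]
{'t': 0.9, 'joint_positions': array([ 1.34604433e+00,  2.38167804e-01, -1.35236278e-02,  1.31919901e+00,
        1.53976614e-06,  1.57080203e+00]), 'dq': array([-0.00176901,  0.00074727, -0.00083255, -0.00102457, -0.00116785,
       -0.00071436]), 'joint_efforts': array([-1.06771346e-03, -5.38561642e+01,  3.46693504e+01,  2.69769982e-03,
       -3.27789316e-06,  6.57864462e-06]), 'tcp_pos': array([116.99004986, 511.73760807, 200.68390973]), 'orientation': array([-1.0421041 ,  1.30723953,  1.04200803]), 'wrist_force': array([0.24428409, 0.24863057, 0.37188728]), 'wrist_torque': array([-0.00175803, -0.02376359,  0.03932193]), 'gripper_width': 85.54794545781479}
[[-0.    -0.975  0.223]
 [-0.     0.223  0.975]
 [-1.     0.    -0.   ]]
```

View pics/side0.png

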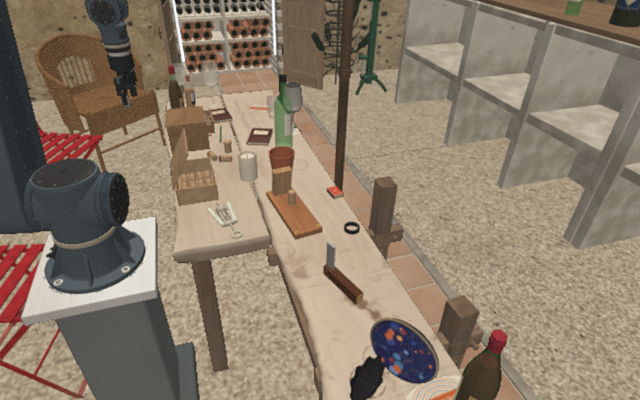

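View pics/top0.png

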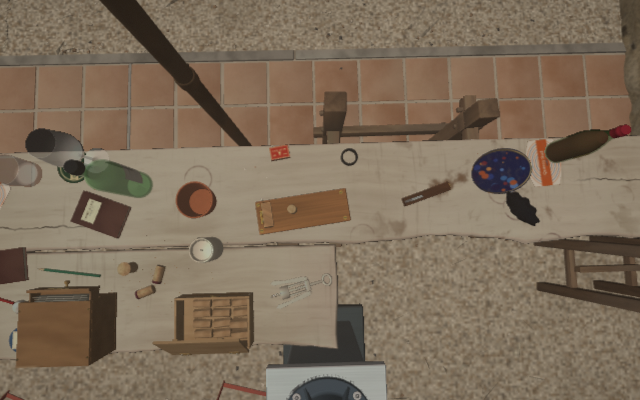

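```bash
python3 - <<'E'
from h import *
a=cv2.imread('pics/top0.png')
x=cv2.resize(a[175:250,160:360],None,fx=4,fy=4,interpolation=cv2.INTER_CUBIC)
y=cv2.resize(a[170:220,380:480],None,fx=8,fy=8,interpolation=cv2.INTER_CUBIC)[:290]
cv2.imwrite('pics/topz.png',np.vstack([x,y]))
b=cv2.imread('pics/side0.png')
cv2.imwrite('pics/sidez.png',cv2.resize(b[140:310,230:380],None,fx=3.5,fy=3.5,interpolation=cv2.INTER_CUBIC))
E
```

```text
(no output)
```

View pics/topz.png

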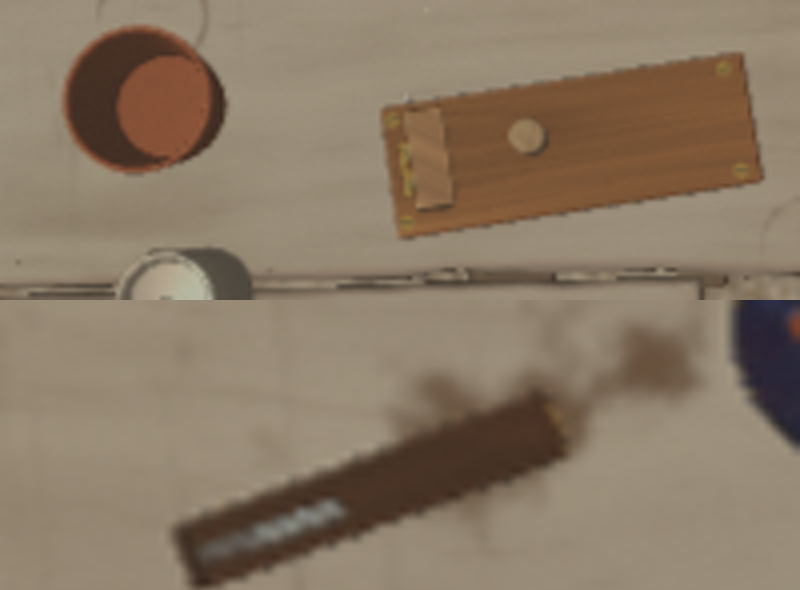

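View pics/sidez.png

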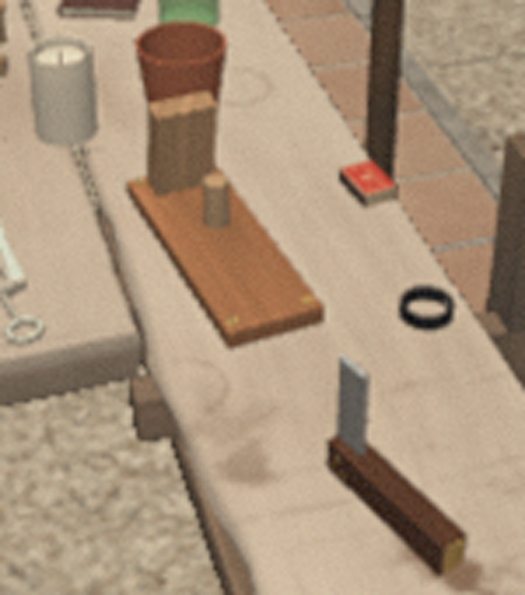

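```bash
python3 - <<'E'
from h import *
def p(X,Y,s,ox,oy,z): return ray('top',ox+(X+.5)/s-.5,oy+(Y+.5)/s-.5,z)
B=np.array([p(*q,4,160,175,18) for q in [(381,106),(742,53),(763,180),(401,238)]])
print(B.round(1),np.linalg.norm(B-np.roll(B,-1,0),axis=1)); c=B.mean(0)
d=(B[0]-B[1]+B[3]-B[2])[:2]; print('board',c,'yaw',np.degrees(np.arctan2(d[1],d[0])), 'corner',c[:2]+85*d/np.linalg.norm(d))
S=np.array([p(*q,8,380,170,30) for q in [(175,227),(545,90),(570,155),(198,288)]])
print(S.round(1),np.linalg.norm(S-np.roll(S,-1,0),axis=1)); 
d=(S[0]-S[1]+S[3]-S[2])[:2]; d/=np.linalg.norm(d); c=S.mean(0)[:2]; print('sq yaw',np.degrees(np.arctan2(d[1],d[0])),'origin',c+65*d,'grip',c-20*d)
print('cork',p(527,136,4,160,175,64)); print('cup',p(145,99,4,160,175,70))
print('upright top',[p(*q,4,160,175,112) for q in [(441,108),(453,205)]])
# masks
for l in ['try_square','loose_cork','rack_foot']:
    r=env.trace('top',l)
    for k in r[:2]:
        m=k['region'].astype(np.uint8); print(l,k['conf'],m.sum(),cv2.minAreaRect(np.argwhere(m)[:,::-1].astype(np.float32)))
E
```

```text
[[592.2 178.8  18. ]
 [621.9 -66.7  18. ]
 [535.3 -78.1  18. ]
 [503.  166.4  18. ]] [247.24883949  87.33082802 246.58655787  90.0664177 ]
board [563.12896077  50.10745969  18.        ] yaw 97.20736957590174 corner [552.46478923 134.43583834]
[[ 589.5 -216.2   30. ]
 [ 632.6 -343.5   30. ]
 [ 610.3 -350.7   30. ]
 [ 568.8 -223.    30. ]] [134.35277374  23.39319552 134.25734358  21.78488623]
sq yaw 108.35108514414242 origin [ 579.81497613 -221.62174758] grip [ 606.57627775 -302.29908477]
cork [566.74730462  77.26962017  64.        ]
cup [596.6380429  320.66254199  70.        ]
upright top [array([582.64712661, 126.14385635, 112.        ]), array([523.2106615 , 119.74071685, 112.        ])]
try_square 0.95 488 ((425.80828857421875, 193.3219451904297), (10.065539360046387, 51.14698791503906), 69.44395446777344)
loose_cork 0.46 75 ((291.7500305175781, 208.75001525878906), (9.192388534545898, 8.485280990600586), 45.0)
rack_foot 0.73 2931 ((302.1719665527344, 210.805908203125), (33.27546310424805, 92.1122055053711), 80.94210815429688)
rack_foot 0.5 290 ((265.8299865722656, 214.3099822998047), (26.02153205871582, 12.303659439086914), 81.8698959350586)
```

```bash
cat >> h.py <<'E'
def plan(target,yaw,n=None,pitch=0):
    """target TCP pos; tool down with jaw axis(z) yaw deg (mod 180). returns rows"""
    p,M=tool(); 
    best=None
    for k in (0,180):
        a=np.radians(yaw+k); z=np.array([np.cos(a),np.sin(a),0]); x=np.array([0,0,-1.]); T=np.column_stack([x,np.cross(z,x),z])
        w=R.from_matrix(M.T@T).as_rotvec(degrees=True)
        if best is None or np.linalg.norm(w)<np.linalg.norm(best): best=w
    w=best; d=np.array(target)-p
    n=n or int(max(np.ceil(np.linalg.norm(d)/38),np.ceil(np.linalg.norm(w)/6.9),1))
    rows=[];C=M.copy()
    for i in range(n):
        rows.append(np.r_[C.T@d/n,w/n].round(1).tolist()); C=C@R.from_rotvec(w/n,degrees=True).as_matrix()
    print('dist',d.round(1),'rot',w.round(1),'n',n)
    print(rows); return rows
E
python3 - <<'E'
from h import *
plan([567,77,180],7.2)
E
```

```text
dist [ 450.  -434.7  -20.7] rot [69.9 -0.   0. ] n 17
[[1.2, -31.5, -19.0, 4.1, -0.0, 0.0], [1.2, -32.8, -16.7, 4.1, -0.0, 0.0], [1.2, -33.9, -14.3, 4.1, -0.0, 0.0], [1.2, -34.8, -11.9, 4.1, -0.0, 0.0], [1.2, -35.6, -9.3, 4.1, -0.0, 0.0], [1.2, -36.2, -6.8, 4.1, -0.0, 0.0], [1.2, -36.6, -4.1, 4.1, -0.0, 0.0], [1.2, -36.8, -1.5, 4.1, -0.0, 0.0], [1.2, -36.8, 1.1, 4.1, -0.0, 0.0], [1.2, -36.6, 3.8, 4.1, -0.0, 0.0], [1.2, -36.2, 6.4, 4.1, -0.0, 0.0], [1.2, -35.7, 9.0, 4.1, -0.0, 0.0], [1.2, -35.0, 11.5, 4.1, -0.0, 0.0], [1.2, -34.0, 14.0, 4.1, -0.0, 0.0], [1.2, -33.0, 16.4, 4.1, -0.0, 0.0], [1.2, -31.7, 18.7, 4.1, -0.0, 0.0], [1.2, -30.3, 20.9, 4.1, -0.0, 0.0]]
```

>>> carry_out(rows=[[1,-31,-19,4.1,0,0],[1,-33,-17,4.1,0,0],[1,-34,-14,4.1,0,0],[1,-35,-12,4.1,0,0],[1,-36,-9,4.1,0,0],[1,-36,-7,4.1,0,0],[1,-37,-4,4.1,0,0],[1,-37,-1,4.1,0,0],[1,-37,1,4.1,0,0],[1,-37,4,4.1,0,0]], claw=0.65)

```text
t: 1.88
tcp_pos: [387.2, 248.4, 189.8]
orientation: [-0.476, 1.514, 0.482]
wrist_force: [0.4, 1.2, 0.4]
gripper_width: 55.8
```

```bash
python3 - <<'E'
from h import *
plan([567,77,180],7.2)
E
```

```text
dist [ 179.8 -171.4   -9.8] rot [27.9  0.2 -0.2] n 7
[[1.3, -34.8, 6.9, 4.0, 0.0, -0.0], [1.4, -34.2, 9.3, 4.0, 0.0, -0.0], [1.4, -33.5, 11.7, 4.0, 0.0, -0.0], [1.4, -32.6, 14.0, 4.0, 0.0, -0.0], [1.4, -31.6, 16.2, 4.0, 0.0, -0.0], [1.4, -30.4, 18.4, 4.0, 0.0, -0.0], [1.4, -29.0, 20.4, 4.0, 0.0, -0.0]]
```

>>> carry_out(rows=[[1,-35,7,4,0,0],[1,-34,9,4,0,0],[1,-33,12,4,0,0],[2,-33,14,4,0,0],[2,-32,16,4,0,0],[2,-30,18,4,0,0],[1,-29,20,4,0,0],[0,0,0,0,0,0]])

```text
t: 2.55
tcp_pos: [575.7, 58.7, 179.3]
orientation: [-0.066, 1.563, 0.072]
wrist_force: [-0.9, 0.8, -0.4]
gripper_width: 55.5
```

```bash
python3 - <<'E'
from h import *
c=cam('wrist'); save('wrist','w1')
for l in ['loose_cork','upright']:
    r=env.search_frame('wrist',l); print(l,[(round(d['conf'],2),tow('wrist',d['centre'],c).round()) for d in r[:2]])
    r=env.trace('wrist',l)
    for k in r[:1]:
        m=k['region']; print(l,k['conf'],m.sum(),np.argwhere(m).mean(0)[::-1])
print(proj('wrist',[567,77,64],c)); print(tool()[0],env.state()['gripper_width'])
plan([567,77,37],7.2)
E
```

```text
loose_cork [(0.88, array([567.,  79.,  66.]))]
upright [(0.98, array([549., 139., 112.]))]
upright 0.6 3676 [300.41893362 100.99972797]
[np.float64(314.9078710587655), np.float64(170.98199548045696)]
[571.27221595  63.58058646 180.34808626] 55.471391059746246
dist [  -4.3   13.4 -143.3] rot [-1.6  0.3 -0.3] n 4
[[35.9, 3.2, -0.9, -0.4, 0.1, -0.1], [35.8, 3.3, -0.9, -0.4, 0.1, -0.1], [35.8, 3.4, -0.8, -0.4, 0.1, -0.1], [35.8, 3.4, -0.7, -0.4, 0.1, -0.1]]
```

View pics/w1.png

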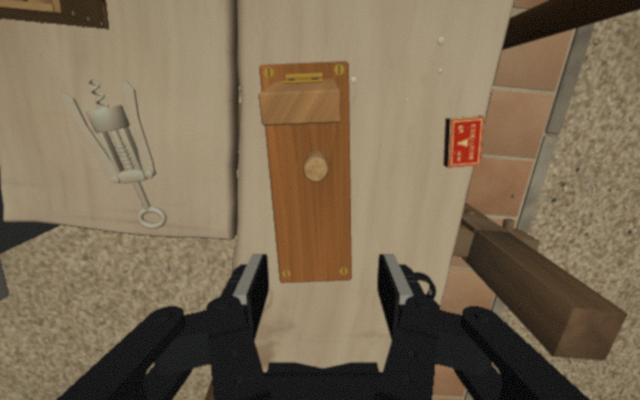

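```bash
python3 - <<'E'
from h import *
c=cam('wrist'); im=save('wrist','w2'); print(tool()[0])
for P in [[567,77,64],[567,77,18]]: print(proj('wrist',P,c))
cv2.imwrite('pics/w2z.png',cv2.resize(im[50:290,240:370,::-1],None,fx=2.4,fy=2.4,interpolation=cv2.INTER_CUBIC))
np.save('c2.npy',np.array(c,dtype=object),allow_pickle=True)
E
```

```text
[571.27296436  63.79607463 180.49975449]
[np.float64(319.47692485492286), np.float64(176.34089384410436)]
[np.float64(319.65384024312203), np.float64(167.02495179310674)]
```

View pics/w2z.png

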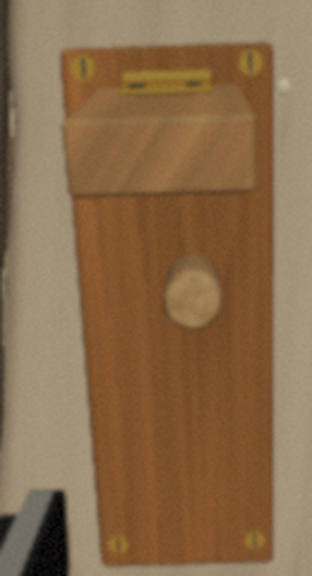

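```bash
python3 - <<'E'
from h import *
c=tuple(np.load('c2.npy',allow_pickle=True))
def q(X,Y,z): return ray('wrist',240+X/2.4-.3,50+Y/2.4-.3,z,c)
B=np.array([q(62,47,18),q(271,44,18),q(272,560,18),q(104,564,18)])
print(B.round(1),np.linalg.norm(B-np.roll(B,-1,0),axis=1)); m=B.mean(0)
d=(B[0]-B[3]+B[1]-B[2])[:2]; d/=np.linalg.norm(d);print(m,np.degrees(np.arctan2(d[1],d[0])),m[:2]+85*d)
print('cork',q(193,298,64)); print('top edge',q(72,194,112),q(254,190,112))
plan([567,78,38],7.2,n=5)
E
```

```text
[[504.  170.1  18. ]
 [590.4 179.7  18. ]
 [621.9 -64.3  18. ]
 [535.5 -74.8  18. ]] [ 86.91402992 245.98435027  87.06655375 246.86245977]
[562.96615559  52.67389076  18.        ] 97.34298495719992 [552.10241432 136.97679181]
cork [567.38245162  79.4562208   64.        ]
top edge [525.15503633 119.70918211 112.        ] [582.48050875 126.47628381 112.        ]
dist [  -4.3   14.2 -142.5] rot [-1.6  0.3 -0.3] n 5
[[28.5, 2.8, -0.7, -0.3, 0.1, -0.1], [28.5, 2.8, -0.7, -0.3, 0.1, -0.1], [28.5, 2.8, -0.6, -0.3, 0.1, -0.1], [28.5, 2.9, -0.6, -0.3, 0.1, -0.1], [28.5, 2.9, -0.5, -0.3, 0.1, -0.1]]
```

>>> carry_out(rows=[[29,3,-1,-0.3,0,0],[29,3,-1,-0.3,0,0],[29,3,-1,-0.3,0,0],[29,3,-0.5,-0.3,0,0],[24,3,-0.5,-0.3,0,0],[0,0,0,0,0,0],[0,0,0,0,0,0]])

```text
t: 3.43
tcp_pos: [564.4, 87.7, 41.5]
orientation: [-0.104, 1.553, 0.115]
wrist_force: [0.3, 0.5, -0.0]
gripper_width: 55.5
```

```bash
python3 - <<'E'
from h import *
print(env.state()['wrist_force']);save('wrist','w3')
plan([567,78,35],7.2,n=1)
E
```

```text
[ 0.34145384  0.50595431 -0.01068496]
dist [ 2.6 -9.7 -6.6] rot [ 0.8  0.9 -0.3] n 1
[[6.6, -10.0, 1.1, 0.8, 0.9, -0.3]]
```

View pics/w3.png

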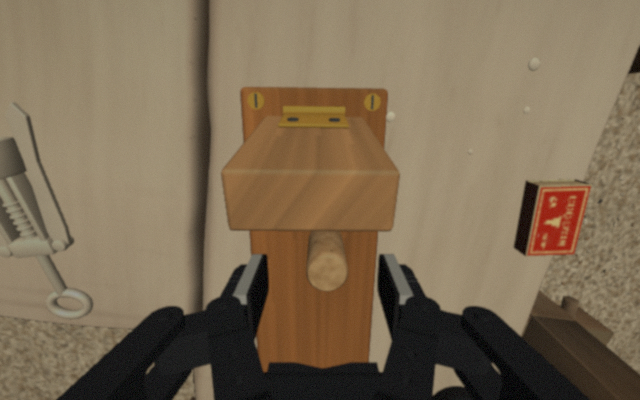

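>>> carry_out(rows=[[4,-6,1,0.6,0.6,-0.2],[1,-2,0,0,0,0],[0,0,0,0,0,0],[0,0,0,0,0,0]])

```text
t: 3.82
tcp_pos: [570.0, 79.9, 41.8]
orientation: [-0.099, 1.557, 0.104]
wrist_force: [0.3, -0.3, 0.5]
gripper_width: 55.4
```

```bash
python3 - <<'E'
from h import *
print(env.state()['wrist_force'])
plan([567,78,35],7.2,n=1)
c=cam('wrist');save('wrist','w4');print([proj('wrist',[567,y,64],c) for y in (77,79)])
E
```

```text
[ 0.29917548 -0.3456403   0.47405433]
dist [-3.  -1.9 -6.8] rot [ 0.2  0.7 -0.1] n 1
[[6.7, -1.6, -3.3, 0.2, 0.7, -0.1]]
[[np.float64(318.0339796112359), np.float64(262.1110974065434)], [np.float64(318.48700947310624), np.float64(258.85587429798136)]]
```

View pics/w4.png

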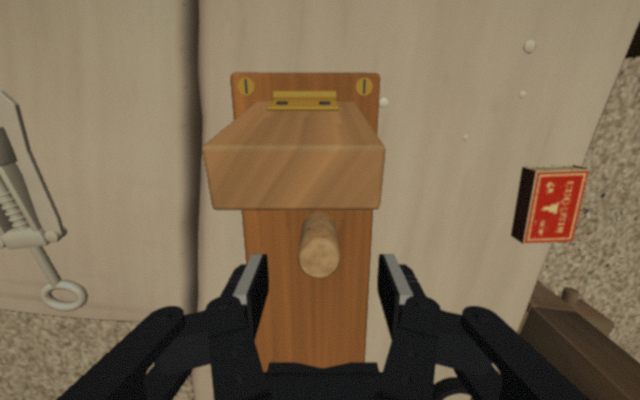

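>>> carry_out(rows=[[7,-2,-2,0,0,0],[0,0,0,0,0,0],[0,0,0,0,0,0]])

```text
t: 4.12
tcp_pos: [569.2, 77.2, 35.3]
orientation: [-0.098, 1.555, 0.103]
wrist_force: [0.9, -0.0, 0.6]
gripper_width: 55.8
```

>>> carry_out(rows=[[0,0,0,0,0,0],[0,0,0,0,0,0],[0,0,0,0,0,0],[0,0,0,0,0,0],[0,0,0,0,0,0],[0,0,0,0,0,0]], claw=0, grip_force=30)

```text
t: 4.62
tcp_pos: [568.8, 77.1, 35.1]
orientation: [-0.098, 1.555, 0.103]
wrist_force: [0.1, -0.0, 0.3]
gripper_width: 0.2
```

```bash
python3 - <<'E'
from h import *
save('wrist','w5'); plan([569,74,165],7.2)
E
```

```text
dist [  0.2  -3.1 129.9] rot [ 0.2  0.8 -0.1] n 4
[[-32.5, -0.7, 0.4, 0.0, 0.2, -0.0], [-32.5, -0.7, 0.3, 0.0, 0.2, -0.0], [-32.5, -0.7, 0.2, 0.0, 0.2, -0.0], [-32.5, -0.8, 0.1, 0.0, 0.2, -0.0]]
```

View pics/w5.png

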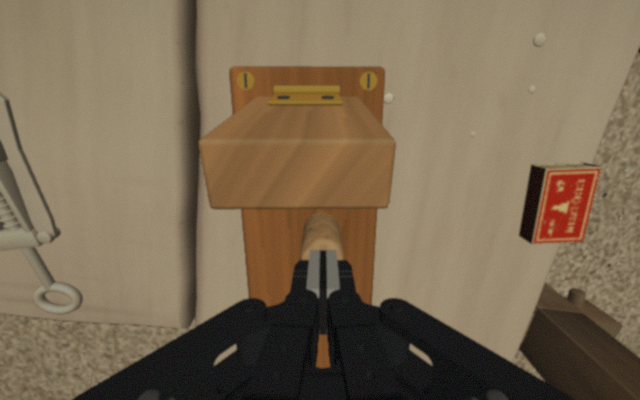

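```bash
python3 - <<'E'
from h import *
c=cam('wrist'); p,M=tool(); print(p,proj('wrist',p,c),proj('wrist',p-19*M[:,0],c), 'campos',-c[3].T@c[4])
for P in [[567,78,64],[567,78,18],[567,95,64],[567,105,64]]: print(P,proj('wrist',P,c))
im=save('top','t5');r=env.search_frame('wrist','loose_cork'); print([(round(d['conf'],2),tow('wrist',d['centre'],c).round()) for d in r[:2]])
a=cv2.resize(im[180:250,240:360,::-1],None,fx=3.3,fy=3.3,interpolation=cv2.INTER_CUBIC)
b=save('side','s5'); b=cv2.resize(b[150:250,240:340,::-1],None,fx=3.96,fy=3.96,interpolation=cv2.INTER_CUBIC)[:,:396]
cv2.imwrite('pics/z5.png',np.hstack([b[:231],a[:231,:396]])); cv2.imwrite('pics/z5.png',b)
E
```

```text
[568.80738545  77.10151261  35.09626304] [np.float64(323.5834852294704), np.float64(240.62898197187005)] [np.float64(323.69538085618194), np.float64(255.22233767263785)] campos [555.72422685 156.17151543 207.9971845 ]
[567, 78, 64] [np.float64(321.28530403915926), np.float64(262.1246493640109)]
[567, 78, 18] [np.float64(320.6267951600863), np.float64(228.18875990138272)]
[567, 95, 64] [np.float64(325.5150145805786), np.float64(232.30369327448108)]
[567, 105, 64] [np.float64(328.1379368627306), np.float64(213.8111630087928)]
[(0.63, array([569.,  89.,  54.])), (0.42, array([552., 142., 109.]))]
```

View pics/z5.png

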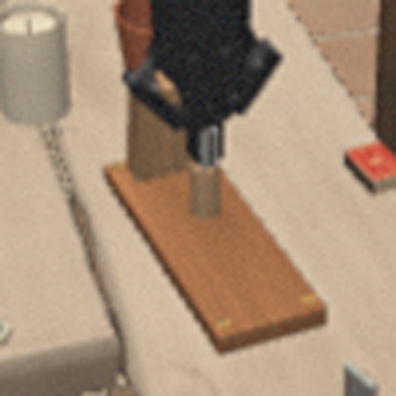

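```bash
python3 - <<'E'
from h import *
print(ray('side',291.7,203.4,18)); p,M=tool(); print(proj('side',p),proj('side',p-19*M[:,0]),proj('top',p))
for P in [[567,66,18],[567,78,64],[567,78,18]]: print(P,proj('side',P))
E
python3 - <<'E'
import cv2,numpy as np
a=cv2.imread('pics/t5.png');b=cv2.imread('pics/s5.png');c=cv2.imread('pics/side0.png')
f=lambda i,x,y:cv2.resize(i[y:y+65,x:x+65],None,fx=6,fy=6,interpolation=cv2.INTER_CUBIC)
cv2.imwrite('pics/cmp.png',np.hstack([f(b,260,160),f(c,260,160)]))
E
```

```text
[568.27656368  74.26408488  18.        ]
[np.float64(291.5518417600637), np.float64(198.4885149528004)] [np.float64(291.3952537621566), np.float64(193.55739746679265)] [np.float64(292.20487166614964), np.float64(208.43122243049683)]
[567, 66, 18] [np.float64(291.99422923586087), np.float64(204.923713479061)]
[567, 78, 64] [np.float64(290.78448438809943), np.float64(190.84941791922506)]
[567, 78, 18] [np.float64(291.00688793034726), np.float64(202.81184164552835)]
```

View pics/cmp.png

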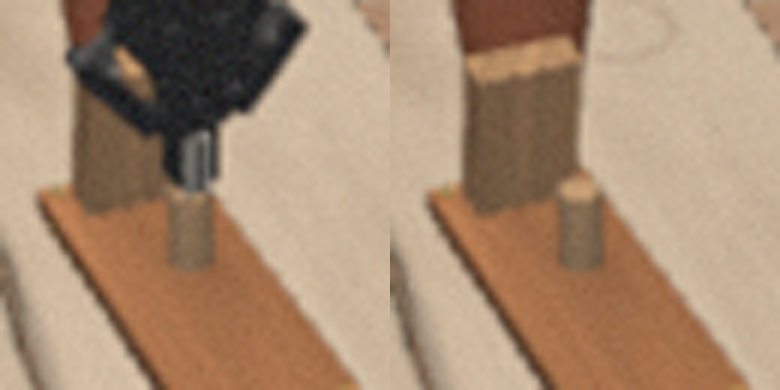

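View pics/t5.png

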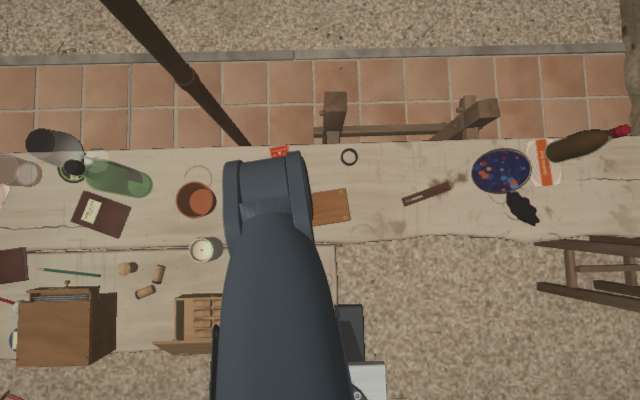

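```bash
python3 - <<'E'
from h import *
for z in (200,230,187): print(proj('side',[117,511.7,z]))
for z in (35,48,54,63): print(z,proj('side',[569,77,z]),proj('wrist',[569,77,z]))
b=cv2.imread('pics/side0.png');w=cv2.imread('pics/w5.png')
cv2.imwrite('pics/cmp2.png',np.hstack([cv2.resize(b[60:120,95:160],None,fx=6,fy=6,interpolation=cv2.INTER_CUBIC),cv2.resize(w[200:290,270:370],None,fx=4,fy=4,interpolation=cv2.INTER_CUBIC)]))
E
```

```text
[np.float64(133.24798325461654), np.float64(112.30615815498612)]
[np.float64(131.25110776633034), np.float64(104.16053102816916)]
[np.float64(134.09887536876928), np.float64(115.77710560648991)]
35 [np.float64(291.6181681230619), np.float64(198.51726560059635)] [np.float64(323.89982231363484), np.float64(240.7184535898772)]
48 [np.float64(291.55916612406565), np.float64(195.13511869932782)] [np.float64(324.29750575622904), np.float64(250.33838642703043)]
54 [np.float64(291.531710507174), np.float64(193.5612918600286)] [np.float64(324.5003910203655), np.float64(255.2461658455301)]
63 [np.float64(291.4902586814783), np.float64(191.1851661996516)] [np.float64(324.831363207507), np.float64(263.25235838525464)]
```

View pics/cmp2.png

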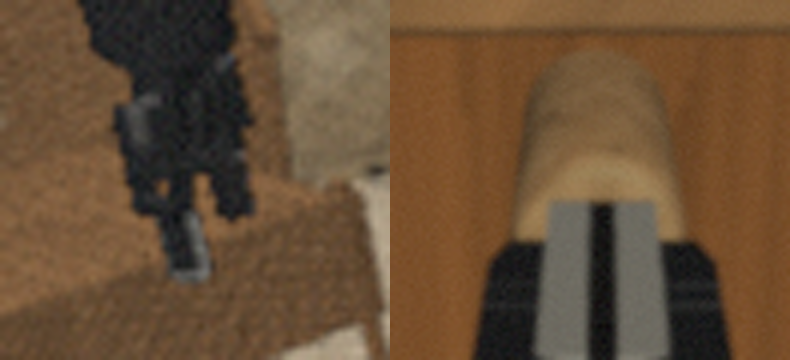

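```bash
python3 - <<'E'
from h import *
print(env.pinch_z,env.state()['joint_positions'])
E
```

```text
18.700000000000003 [ 0.13356655  0.41283213 -0.20219176  0.94246161  0.00199651  1.57593574]
```

>>> carry_out(rows=[[0,0,0,0,0,0],[0,0,0,0,0,0],[0,0,0,0,0,0],[0,0,0,0,0,0],[0,0,0,0,0,0]], claw=0.65)

```text
t: 5.23
tcp_pos: [568.8, 77.1, 35.1]
orientation: [-0.098, 1.555, 0.103]
wrist_force: [-0.1, -0.5, -0.2]
gripper_width: 55.4
```

```bash
python3 - <<'E'
from h import *
b=save('side','s6'); cv2.imwrite('pics/s6z.png',cv2.resize(b[140:230,250:350,::-1],None,fx=6,fy=6,interpolation=cv2.INTER_CUBIC))
E
```

```text
(no output)
```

View pics/s6z.png

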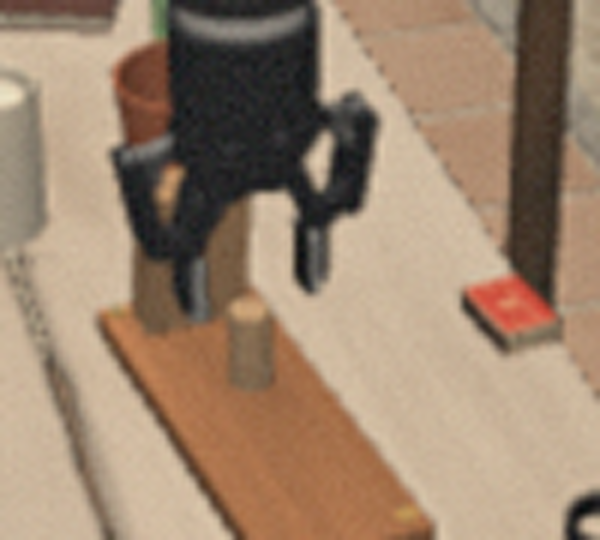

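>>> carry_out(rows=[[8,0,0,0,0,0],[8,0,0,0,0,0],[6,0,0,0,0,0],[0,0,0,0,0,0],[0,0,0,0,0,0]])

```text
t: 5.7
tcp_pos: [568.7, 77.1, 10.1]
orientation: [-0.098, 1.556, 0.103]
wrist_force: [-0.2, -0.0, -0.5]
gripper_width: 55.4
```

```bash
python3 - <<'E'
from h import *
w=save('wrist','w7')
b=save('side','s7'); cv2.imwrite('pics/s7z.png',np.hstack([cv2.resize(b[140:220,250:350,::-1],None,fx=4,fy=4,interpolation=cv2.INTER_CUBIC),cv2.resize(w[160:320,220:420,::-1],None,fx=2,fy=2)]))
c=cam('wrist');print([proj('wrist',[567.5,y,64],c) for y in (77,79)])
E
```

```text
[[np.float64(322.52207075910997), np.float64(291.23220603032473)], [np.float64(323.09175228225376), np.float64(287.3843935882478)]]
```

View pics/s7z.png

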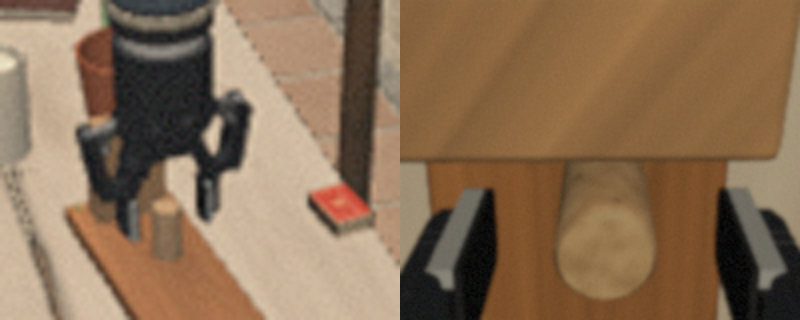

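>>> carry_out(rows=[[0,0,0,0,0,0],[0,0,0,0,0,0],[0,0,0,0,0,0],[0,0,0,0,0,0],[0,0,0,0,0,0]], claw=0, grip_force=30)

```text
t: 6.22
tcp_pos: [569.6, 77.2, 11.5]
orientation: [-0.098, 1.554, 0.103]
wrist_force: [1.3, -0.7, -0.1]
gripper_width: 22.4
```

```bash
python3 - <<'E'
from h import *
w=save('wrist','w8')
b=save('side','s8'); cv2.imwrite('pics/s8z.png',np.hstack([cv2.resize(b[140:220,250:350,::-1],None,fx=4,fy=4,interpolation=cv2.INTER_CUBIC),cv2.resize(w[160:320,220:420,::-1],None,fx=2,fy=2)]))
E
```

```text
(no output)
```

View pics/s8z.png

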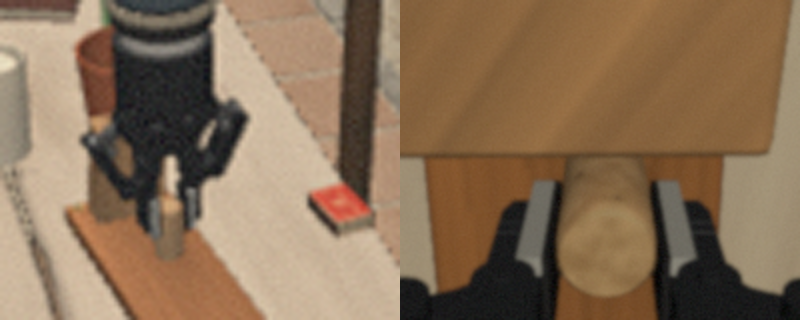

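>>> carry_out(rows=[[-32,-1,0,0,0,0],[-34,-1,0,0,0,0],[-34,-1,0,0,0,0],[-32,0,0,0,0,0],[0,0,0,0,0,0],[0,0,0,0,0,0]])

```text
t: 6.82
tcp_pos: [566.2, 73.4, 147.6]
orientation: [-0.099, 1.559, 0.103]
wrist_force: [0.3, -0.3, -0.7]
gripper_width: 22.1
```

```bash
python3 - <<'E'
from h import *
print(env.state()['gripper_width'],ray('top',200.9,197.6,4))
plan([597,321,142],28)
c=cam('wrist');save('wrist','w9')
r=env.search_frame('wrist','cork_cup'); print([(round(d['conf'],2),tow('wrist',d['centre'],c).round()) for d in r[:2]])
E
```

```text
22.125029003551923 [606.94990397 328.7187236    4.        ]
dist [ 30.8 247.6  -5.6] rot [-20.6   0.6  -0. ] n 7
[[1.0, 34.5, 8.9, -2.9, 0.1, -0.0], [0.9, 34.0, 10.7, -2.9, 0.1, -0.0], [0.9, 33.4, 12.4, -2.9, 0.1, -0.0], [0.9, 32.7, 14.1, -2.9, 0.1, -0.0], [0.9, 32.0, 15.8, -2.9, 0.1, -0.0], [0.9, 31.1, 17.4, -2.9, 0.1, -0.0], [0.8, 30.2, 19.0, -2.9, 0.1, -0.0]]
[]
```

View pics/w9.png

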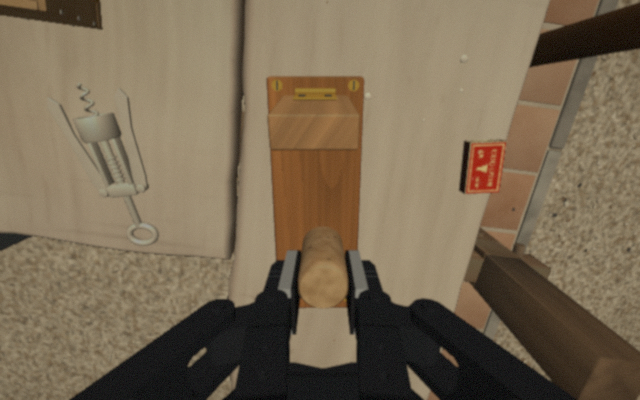

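>>> carry_out(rows=[[0,35,9,-2.9,0,0],[1,34,11,-2.9,0,0],[1,33,12,-2.9,0,0],[1,33,14,-2.9,0,0],[1,32,16,-2.9,0,0],[0,28,15,-2.9,0,0],[0,0,0,0,0,0],[0,0,0,0,0,0]])

```text
t: 7.58
tcp_pos: [587.7, 288.3, 130.2]
orientation: [-0.349, 1.55, 0.346]
wrist_force: [-0.8, -0.9, -0.6]
gripper_width: 22.3
```

```bash
python3 - <<'E'
from h import *
print(env.state()['gripper_width'])
c=cam('wrist');save('wrist','w10');save('side','s10')
for P in [[597,321,70],[597,321,4],[645,321,70],[549,321,70],[597,369,70]]: print(proj('wrist',P,c))
p,M=tool();print(p)
r=env.search_frame('wrist','cork_cup'); print([(round(d['conf'],2),tow('wrist',d['centre'],c).round()) for d in r[:2]])
E
```

```text
22.26977193677798
[np.float64(352.92101064571733), np.float64(177.29865410660506)]
[np.float64(347.05189937406107), np.float64(161.60280412372214)]
[np.float64(407.09740168985206), np.float64(202.71944235283596)]
[np.float64(295.8649137981746), np.float64(150.52664275324173)]
[np.float64(383.02144156451715), np.float64(118.90984643357766)]
[587.70809563 287.06121875 130.53833357]
[(0.93, array([605., 321.,  30.]))]
```

View pics/w10.png

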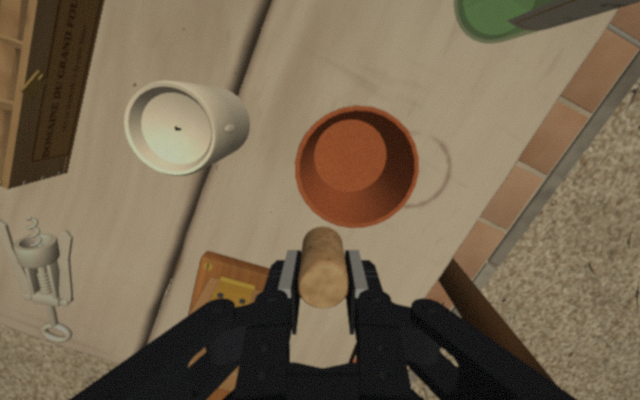

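View pics/s10.png

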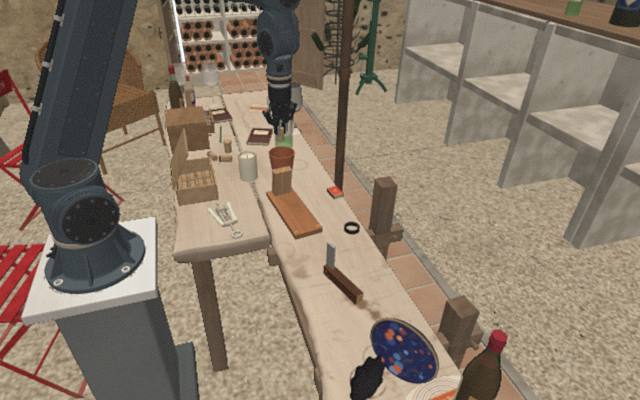

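```bash
python3 - <<'E'
from h import *
print(ray('wrist',357,166,70),ray('wrist',350,156,4)); p,M=tool()
# held cork axis: cork bottom pixel ~ (322,240) top (324,285)
print([proj('wrist',p+[0,0,dz]) for dz in (6.5,29.5,52.5)],p)
plan([600,325,130],28)
E
```

```text
[596.47831771 328.08577426  70.        ] [597.80576977 325.04860307   4.        ]
[[np.float64(323.5814536353525), np.float64(245.544765998032)], [np.float64(323.46323797265325), np.float64(264.9850728452597)], [np.float64(323.3080137045211), np.float64(290.5113638097855)]] [588.05041944 286.36362853 131.20750237]
dist [11.9 38.6 -1.2] rot [-2.8 -0.4  0. ] n 2
[[0.5, 14.9, 13.6, -1.4, -0.2, 0.0], [0.6, 14.6, 14.0, -1.4, -0.2, 0.0]]
```

>>> carry_out(rows=[[0,15,12,-1.4,0,0],[0,14,12,-1.4,0,0],[0,0,0,0,0,0],[20,0,0,0,0,0],[30,0,0,0,0,0],[30,0,0,0,0,0],[0,0,0,0,0,0]])

```text
t: 8.32
tcp_pos: [599.3, 313.7, 51.8]
orientation: [-0.375, 1.54, 0.371]
wrist_force: [-1.4, 0.7, -1.9]
gripper_width: 22.6
```

```bash
python3 - <<'E'
from h import *
print(env.state()['gripper_width'])
plan([597,325,33],28,n=1)
c=cam('wrist');save('wrist','w11')
E
```

```text
22.597125622003816
dist [ -2.3  11.3 -18.8] rot [-0.8 -0.1  0.1] n 1
[[18.8, 11.2, 3.2, -0.8, -0.1, 0.1]]
```

View pics/w11.png

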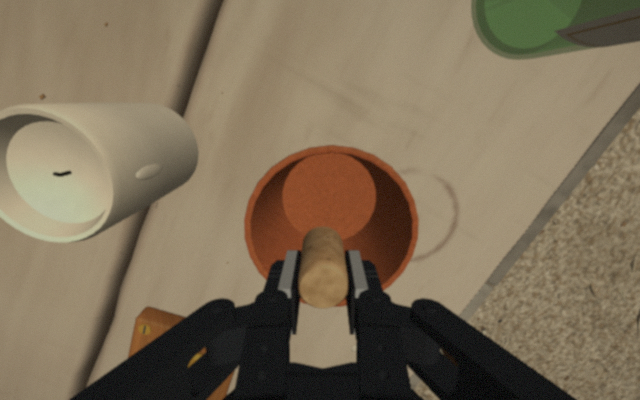

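>>> carry_out(rows=[[0,11,3,-0.8,0,0],[0,0,0,0,0,0],[14,0,0,0,0,0],[0,0,0,0,0,0],[0,0,0,0,0,0]])

```text
t: 8.78
tcp_pos: [601.9, 326.1, 50.1]
orientation: [-0.381, 1.526, 0.382]
wrist_force: [0.0, -0.6, -0.1]
gripper_width: 22.1
```

```bash
python3 - <<'E'
from h import *
plan([597,325,33],28,n=1)
save('wrist','w12')
E
```

```text
dist [ -4.9  -1.1 -17.1] rot [-0.1  0.6  0.1] n 1
[[17.0, 1.3, -5.0, -0.1, 0.6, 0.1]]
```

View pics/w12.png

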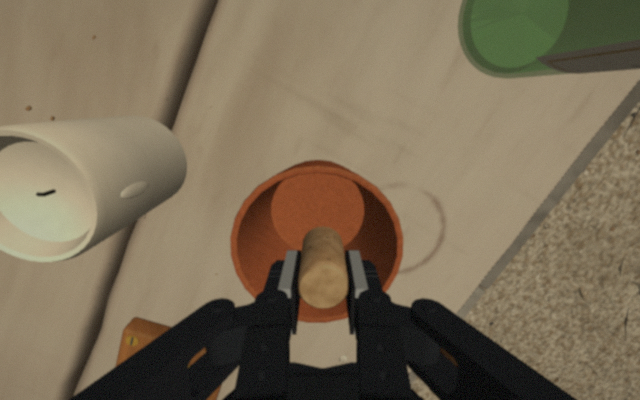

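>>> carry_out(rows=[[12,2,-4,0,0.5,0],[12,0,0,0,0,0],[0,0,0,0,0,0],[0,0,0,0,0,0]])

```text
t: 9.17
tcp_pos: [598.1, 326.8, 26.6]
orientation: [-0.383, 1.532, 0.381]
wrist_force: [-0.1, 0.5, -0.3]
gripper_width: 22.2
```

>>> carry_out(rows=[[0,0,0,0,0,0],[0,0,0,0,0,0],[0,0,0,0,0,0],[0,0,0,0,0,0]], claw=0.55)

```text
t: 9.5
tcp_pos: [597.9, 326.6, 26.2]
orientation: [-0.383, 1.533, 0.381]
wrist_force: [0.7, 0.3, 1.1]
gripper_width: 46.9
```

```bash
python3 - <<'E'
from h import *
save('wrist','w13');plan([597,325,170],28)
E
```

```text
dist [ -0.9  -1.6 143.8] rot [-0.1  0.2  0.1] n 4
[[-36.0, -0.3, -0.3, -0.0, 0.0, 0.0], [-36.0, -0.3, -0.3, -0.0, 0.0, 0.0], [-36.0, -0.3, -0.3, -0.0, 0.0, 0.0], [-36.0, -0.3, -0.4, -0.0, 0.0, 0.0]]
```

View pics/w13.png

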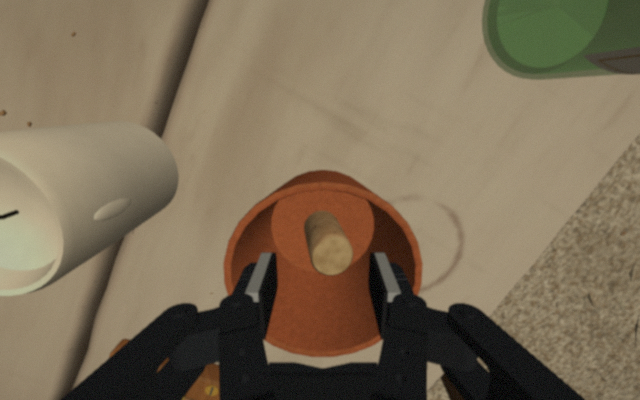

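>>> carry_out(rows=[[-36,0,0,0,0,0],[-36,0,0,0,0,0],[-36,0,0,0,0,0],[-36,0,0,0,0,0],[0,0,0,0,0,0]], claw=0.8)

```text
t: 9.97
tcp_pos: [595.3, 325.4, 173.5]
orientation: [-0.384, 1.539, 0.38]
wrist_force: [0.5, -0.8, 0.3]
gripper_width: 68.6
```

```bash
python3 - <<'E'
from h import *
save('wrist','w14');plan([606,-290,165],18.4,n=18);print(env.state()['joint_positions'])
E
```

```text
dist [  11.2 -615.1   -5.6] rot [ 9.5 -0.3  0.2] n 18
[[0.5, -30.5, -15.4, 0.5, -0.0, 0.0], [0.5, -30.6, -15.2, 0.5, -0.0, 0.0], [0.4, -30.8, -14.9, 0.5, -0.0, 0.0], [0.4, -30.9, -14.6, 0.5, -0.0, 0.0], [0.4, -31.0, -14.3, 0.5, -0.0, 0.0], [0.4, -31.2, -14.0, 0.5, -0.0, 0.0], [0.4, -31.3, -13.7, 0.5, -0.0, 0.0], [0.4, -31.4, -13.4, 0.5, -0.0, 0.0], [0.4, -31.5, -13.2, 0.5, -0.0, 0.0], [0.4, -31.7, -12.9, 0.5, -0.0, 0.0], [0.4, -31.8, -12.6, 0.5, -0.0, 0.0], [0.4, -31.9, -12.3, 0.5, -0.0, 0.0], [0.4, -32.0, -12.0, 0.5, -0.0, 0.0], [0.4, -32.1, -11.7, 0.5, -0.0, 0.0], [0.3, -32.2, -11.4, 0.5, -0.0, 0.0], [0.3, -32.3, -11.1, 0.5, -0.0, 0.0], [0.3, -32.4, -10.8, 0.5, -0.0, 0.0], [0.3, -32.5, -10.5, 0.5, -0.0, 0.0]]
[ 0.50131118  0.52315459  0.34879819  1.40206143 -0.00214205  1.58495283]
```

View pics/w14.png

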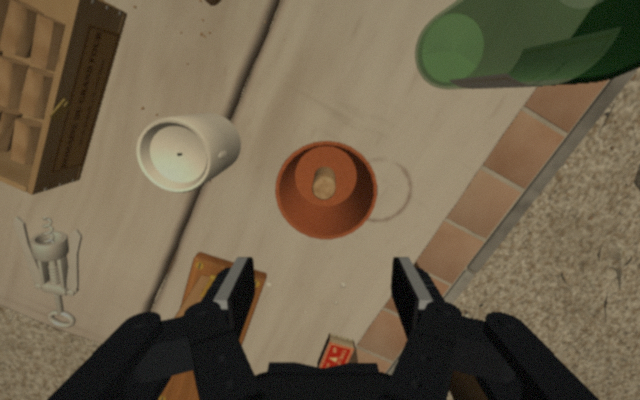

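Cork stands in the cup (323,182). On to the square.

>>> carry_out(rows=[[0,-31,-15,0.5,0,0],[0,-31,-15,0.5,0,0],[0,-31,-15,0.5,0,0],[0,-31,-15,0.5,0,0],[0,-31,-14,0.5,0,0],[0,-31,-14,0.5,0,0],[0,-31,-14,0.5,0,0],[0,-31,-13,0.5,0,0],[0,-32,-13,0.5,0,0],[0,-32,-13,0.5,0,0]])

```text
t: 10.85
tcp_pos: [600.6, -23.7, 164.3]
orientation: [-0.321, 1.555, 0.319]
wrist_force: [0.6, 0.5, -0.1]
gripper_width: 68.3
```

```bash
python3 - <<'E'
from h import *
plan([606,-290,165],18.4)
E
```

```text
dist [   5.4 -266.3    0.7] rot [ 5.  -0.5 -0. ] n 8
[[-0.0, -30.8, -12.6, 0.6, -0.1, -0.0], [-0.0, -31.0, -12.2, 0.6, -0.1, -0.0], [-0.0, -31.1, -11.9, 0.6, -0.1, -0.0], [-0.0, -31.2, -11.6, 0.6, -0.1, -0.0], [-0.1, -31.3, -11.2, 0.6, -0.1, -0.0], [-0.1, -31.5, -10.9, 0.6, -0.1, -0.0], [-0.1, -31.6, -10.5, 0.6, -0.1, -0.0], [-0.1, -31.7, -10.2, 0.6, -0.1, -0.0]]
```

>>> carry_out(rows=[[0,-31,-13,0.6,0,0],[0,-31,-12,0.6,0,0],[0,-31,-12,0.6,0,0],[0,-31,-12,0.6,0,0],[0,-31,-11,0.6,0,0],[0,-31,-11,0.6,0,0],[0,-30,-10,0.6,0,0],[0,-15,-5,0.6,0,0],[0,0,0,0,0,0],[0,0,0,0,0,0]])

```text
t: 11.68
tcp_pos: [597.9, -289.4, 155.2]
orientation: [-0.243, 1.574, 0.246]
wrist_force: [0.2, 0.2, -0.1]
gripper_width: 68.3
```

```bash
python3 - <<'E'
from h import *
c=cam('wrist');save('wrist','w15');print(tool()[0])
r=env.search_frame('wrist','try_square'); print([(round(d['conf'],2),tow('wrist',d['centre'],c).round()) for d in r[:2]])
print([proj('wrist',P,c) for P in [[606.6,-302.3,30],[580,-221.6,0],[580,-221.6,105]]])
np.save('c15.npy',np.array(c,dtype=object),allow_pickle=True)
E
```

```text
[ 597.86566716 -288.98286135  155.06770598]
[(0.73, array([ 600., -277.,   33.]))]
[[np.float64(329.47770102442456), np.float64(202.17975738588427)], [np.float64(329.18374339045386), np.float64(113.74724187681193)], [np.float64(329.817331828514), np.float64(118.4084987235081)]]
```

View pics/w15.png

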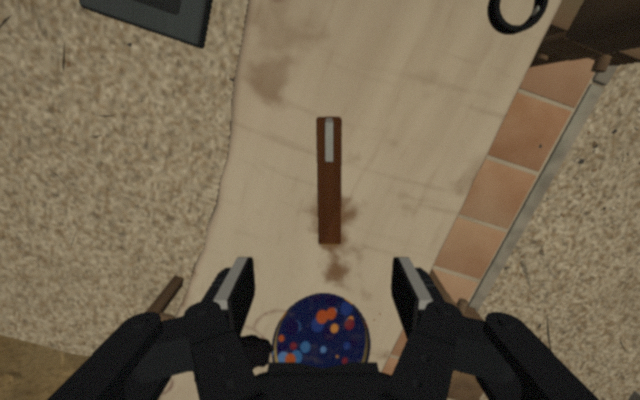

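```bash
python3 - <<'E'
from h import *
c=tuple(np.load('c15.npy',allow_pickle=True))
a=ray('wrist',329,117,30,c);b=ray('wrist',330,243,30,c);d=(a-b)[:2];L=np.linalg.norm(d);d/=L
print(a,b,L,np.degrees(np.arctan2(d[1],d[0])), a[:2]-85*d, b[:2]+45*d)
g=(a[:2]-85*d+b[:2]+45*d)/2; print(g); plan([g[0],g[1],0],np.degrees(np.arctan2(d[1],d[0]))-90,n=6)
w=cv2.imread('pics/w15.png'); cv2.imwrite('pics/w15z.png',cv2.resize(w[100:260,290:370],None,fx=3.5,fy=3.5,interpolation=cv2.INTER_CUBIC))
E
```

```text
[ 580.3429375  -223.60036385   30.        ] [ 621.21277722 -345.11958696   30.        ] 128.20789906672047 108.58903114245032 [ 607.43905561 -304.16586753] [ 606.86777351 -302.46726148]
[ 607.15341456 -303.3165645 ]
dist [   9.   -15.2 -155.4] rot [-0.7 -0.9 -0.3] n 6
[[25.9, -3.0, 1.1, -0.1, -0.2, -0.0], [25.9, -3.0, 1.0, -0.1, -0.2, -0.0], [25.9, -2.9, 0.9, -0.1, -0.2, -0.0], [25.9, -2.9, 0.9, -0.1, -0.2, -0.0], [25.9, -2.9, 0.8, -0.1, -0.2, -0.0], [25.9, -2.9, 0.7, -0.1, -0.2, -0.0]]
```

View pics/w15z.png

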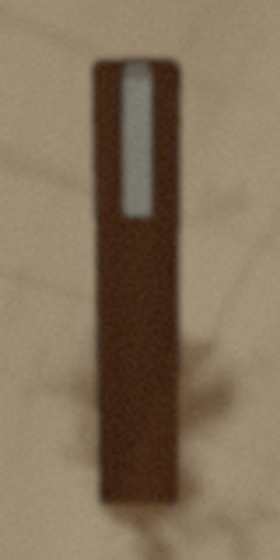

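>>> carry_out(rows=[[10,-13,7,-0.6,-0.8,0],[25,-2,1,0,0,0],[25,0,0,0,0,0],[25,0,0,0,0,0],[20,0,0,0,0,0],[0,0,0,0,0,0],[0,0,0,0,0,0]])

```text
t: 12.37
tcp_pos: [616.4, -292.4, 46.4]
orientation: [-0.263, 1.549, 0.268]
wrist_force: [-0.6, 0.3, 1.0]
gripper_width: 67.9
```

```bash
python3 - <<'E'
from h import *
w=save('wrist','w16'); plan([607,-303.3,0],18.6,n=1)
b=save('side','s16'); cv2.imwrite('pics/s16z.png',np.hstack([cv2.resize(b[210:320,280:390,::-1],None,fx=4,fy=4,interpolation=cv2.INTER_CUBIC)[:400],cv2.resize(w[:,120:520,::-1],None,fx=.9,fy=1)]))
E
```

```text
dist [ -9.2 -11.  -46.4] rot [ 0.8  0.3 -0.2] n 1
[[46.3, -7.4, -12.6, 0.8, 0.3, -0.2]]
```

View pics/s16z.png

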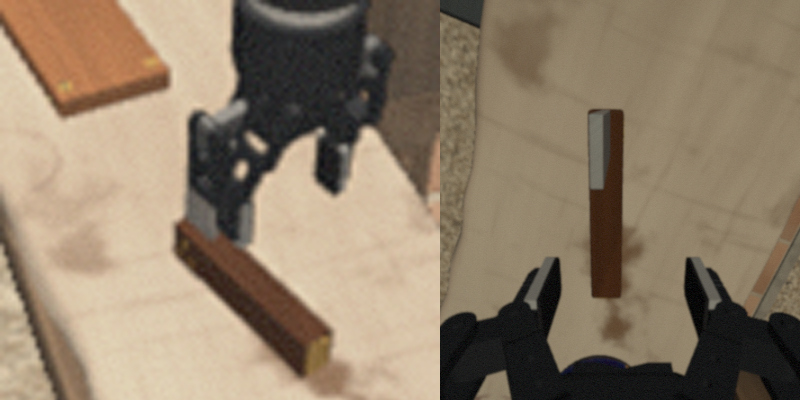

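>>> carry_out(rows=[[0,-7,-12,0.5,0,0],[0,0,0,0,0,0],[0,0,0,0,0,0]])

```text
t: 12.72
tcp_pos: [609.3, -304.7, 51.2]
orientation: [-0.259, 1.545, 0.258]
wrist_force: [0.4, -1.0, -0.4]
gripper_width: 68.3
```

```bash
python3 - <<'E'
from h import *
plan([607,-303.3,0],18.6,n=1)
E
```

```text
dist [ -2.3   1.4 -51.2] rot [0.3 0.6 0.1] n 1
[[51.1, 2.2, -2.2, 0.3, 0.6, 0.1]]
```

>>> carry_out(rows=[[18,1,-1,0.3,0.5,0],[18,1,-1,0,0,0],[12,0,0,0,0,0],[0,0,0,0,0,0],[0,0,0,0,0,0]], claw=0.6)

```text
t: 13.13
tcp_pos: [609.9, -307.1, 8.4]
orientation: [-0.259, 1.545, 0.246]
wrist_force: [1.1, -0.5, -0.3]
gripper_width: 51.0
```

```bash
python3 - <<'E'
from h import *
w=save('wrist','w17'); plan([607,-303.3,-25],18.6,n=1)
b=save('side','s17'); cv2.imwrite('pics/s17z.png',np.hstack([cv2.resize(b[210:320,280:390,::-1],None,fx=4,fy=4,interpolation=cv2.INTER_CUBIC)[:400],cv2.resize(w[:,120:520,::-1],None,fx=.9,fy=1)]))
for z in (0,20,30,40): print(z,proj('side',[607,-303.3,z]))
E
```

```text
dist [ -2.9   3.9 -33.5] rot [-0.1  0.5  0.6] n 1
[[33.4, 5.0, -1.8, -0.1, 0.5, 0.6]]
0 [np.float64(346.0272628906222), np.float64(290.58925615104613)]
20 [np.float64(346.5072336291608), np.float64(285.0057776737051)]
30 [np.float64(346.75117683126433), np.float64(282.1679971398625)]
40 [np.float64(346.99781692929275), np.float64(279.29884373441996)]
```

View pics/s17z.png

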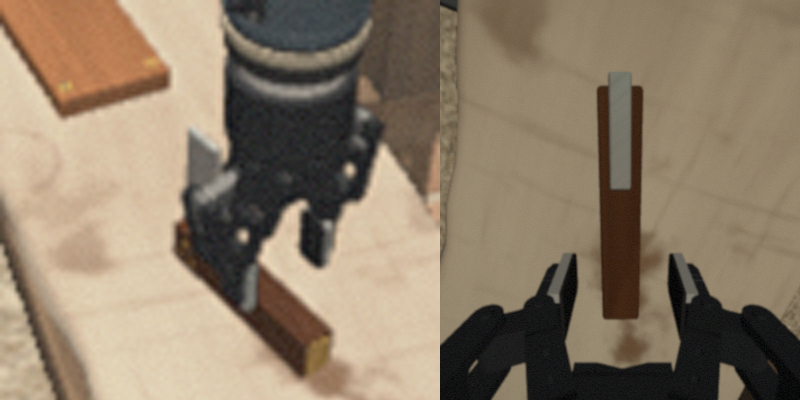

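>>> carry_out(rows=[[9,4,-2,0,0.4,0.5],[9,0,0,0,0,0],[0,0,0,0,0,0],[0,0,0,0,0,0]])

```text
t: 13.57
tcp_pos: [608.4, -304.6, -8.2]
orientation: [-0.255, 1.551, 0.25]
wrist_force: [-0.5, -0.0, -0.8]
gripper_width: 51.0
```

```bash
python3 - <<'E'
from h import *
w=save('wrist','w18'); plan([607,-303.3,-25],18.6,n=1)
b=save('side','s18'); cv2.imwrite('pics/s18z.png',np.hstack([cv2.resize(b[240:310,310:380,::-1],None,fx=5.7,fy=5.7,interpolation=cv2.INTER_CUBIC)[:400],cv2.resize(w[200:400,220:420,::-1],None,fx=2,fy=2)[:399]]))
E
```

```text
dist [ -1.2   1.2 -16.6] rot [-0.1  0.3  0.2] n 1
[[16.6, 1.6, -0.8, -0.1, 0.3, 0.2]]
```

View pics/s18z.png

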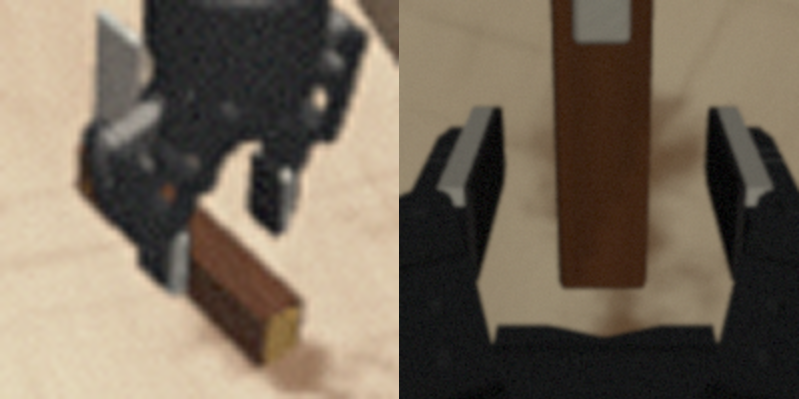

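```bash
python3 - <<'E'
from h import *
for P in [(579,-313),(583,-323)]:
  for z in (0,10,20,30): print(P,z,np.round(proj('side',[*P,z]),1))
for P in [(637,-295),(641,-306)]:
  for z in (0,10,20,30): print(P,z,np.round(proj('side',[*P,z]),1))
E
```

```text
(579, -313) 0 [336.9 295.9]
(579, -313) 10 [337.1 293.1]
(579, -313) 20 [337.3 290.3]
(579, -313) 30 [337.5 287.4]
(583, -323) 0 [339.9 298.5]
(583, -323) 10 [340.1 295.7]
(583, -323) 20 [340.3 292.9]
(583, -323) 30 [340.5 290.1]
(637, -295) 0 [355.8 285.7]
(637, -295) 10 [356.1 282.9]
(637, -295) 20 [356.4 280.1]
(637, -295) 30 [356.7 277.3]
(641, -306) 0 [358.9 288.4]
(641, -306) 10 [359.3 285.6]
(641, -306) 20 [359.6 282.8]
(641, -306) 30 [359.9 280. ]
```

>>> carry_out(rows=[[7,1,-1,0,0.2,0.2],[6,0,0,0,0,0],[0,0,0,0,0,0],[0,0,0,0,0,0]])

```text
t: 14.0
tcp_pos: [607.3, -304.1, -22.1]
orientation: [-0.253, 1.555, 0.253]
wrist_force: [-0.0, 0.7, -0.8]
gripper_width: 51.1
```

>>> carry_out(rows=[[0,0,0,0,0,0],[0,0,0,0,0,0],[0,0,0,0,0,0],[0,0,0,0,0,0],[0,0,0,0,0,0]], claw=0, grip_force=80)

```text
t: 14.42
tcp_pos: [607.2, -304.0, -22.1]
orientation: [-0.253, 1.555, 0.253]
wrist_force: [-0.4, -0.7, -2.1]
gripper_width: 22.5
```

```bash
python3 - <<'E'
from h import *
w=save('wrist','w19'); plan([607,-303.3,-25],18.6,n=1);print(env.state()['wrist_force'])
b=save('side','s19'); cv2.imwrite('pics/s19z.png',np.hstack([cv2.resize(b[240:310,310:380,::-1],None,fx=5.7,fy=5.7,interpolation=cv2.INTER_CUBIC)[:400],cv2.resize(w[200:400,220:420,::-1],None,fx=2,fy=2)[:399]]))
E
```

```text
dist [-0.2  0.7 -2.9] rot [-0.1  0.1  0. ] n 1
[[2.9, 0.7, 0.0, -0.1, 0.1, 0.0]]
[-0.30226421  0.40064593 -1.81058321]
```

View pics/s19z.png

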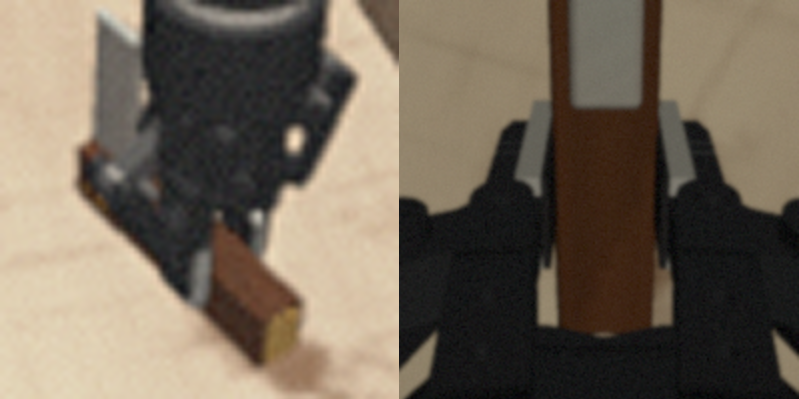

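>>> carry_out(rows=[[-10,0,0,0,0,0],[-20,0,0,0,0,0],[-20,0,0,0,0,0],[0,0,0,0,0,0],[0,0,0,0,0,0]], grip_force=110)

```text
t: 14.93
tcp_pos: [605.8, -303.4, 29.7]
orientation: [-0.252, 1.558, 0.254]
wrist_force: [-0.1, 0.2, -2.9]
gripper_width: 22.1
```

```bash
python3 - <<'E'
from h import *
w=save('wrist','w20'); plan([566.3,26,35],7.3,n=10);print(env.state()['wrist_force'],env.state()['gripper_width'])
b=save('side','s20'); cv2.imwrite('pics/s20z.png',np.hstack([cv2.resize(b[220:310,300:390,::-1],None,fx=4.4,fy=4.4,interpolation=cv2.INTER_CUBIC)[:400],cv2.resize(w[200:400,220:420,::-1],None,fx=2,fy=2)[:396]]))
E
```

```text
dist [-39.8 329.6   5.1] rot [11.2 -0.1 -0.1] n 10
[[-0.5, 32.5, 6.7, 1.1, -0.0, -0.0], [-0.5, 32.6, 6.0, 1.1, -0.0, -0.0], [-0.5, 32.8, 5.4, 1.1, -0.0, -0.0], [-0.5, 32.9, 4.8, 1.1, -0.0, -0.0], [-0.5, 32.9, 4.1, 1.1, -0.0, -0.0], [-0.5, 33.0, 3.5, 1.1, -0.0, -0.0], [-0.5, 33.1, 2.8, 1.1, -0.0, -0.0], [-0.5, 33.1, 2.2, 1.1, -0.0, -0.0], [-0.5, 33.2, 1.5, 1.1, -0.0, -0.0], [-0.5, 33.2, 0.9, 1.1, -0.0, -0.0]]
[ 1.03456518 -1.00828405 -2.35325312] 21.95098887944809
```

View pics/s20z.png

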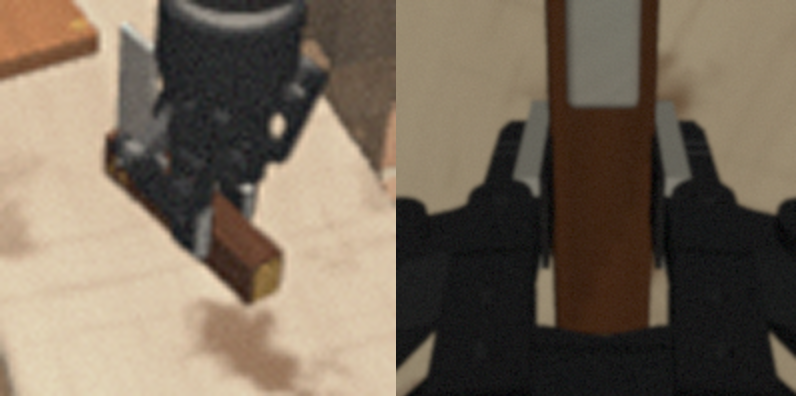

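>>> carry_out(rows=[[-3,30,7,1.1,0,0],[-1,33,6,1.1,0,0],[-1,33,5,1.1,0,0],[-1,33,5,1.1,0,0],[0,33,4,1.1,0,0],[0,33,4,1.1,0,0],[0,33,3,1.1,0,0],[0,30,2,1.1,0,0],[0,15,1,1.1,0,0],[0,0,0,0,0,0]])

```text
t: 15.87
tcp_pos: [566.6, -19.4, 24.1]
orientation: [-0.103, 1.583, 0.11]
wrist_force: [1.0, -0.4, -2.2]
gripper_width: 21.8
```

```bash
python3 - <<'E'
from h import *
c=cam('wrist');w=save('wrist','w21'); plan([566.3,26,8],7.3,n=4);print(env.state()['wrist_force'],env.state()['gripper_width'])
save('side','s21');np.save('c21.npy',np.array(c,dtype=object),allow_pickle=True)
print(proj('wrist',[552.2,136,18],c))
E
```

```text
dist [ -0.3  46.5 -16. ] rot [ 0.5 -0.9 -0.3] n 4
[[4.0, 11.5, 1.6, 0.1, -0.2, -0.1], [4.0, 11.5, 1.5, 0.1, -0.2, -0.1], [4.0, 11.5, 1.5, 0.1, -0.2, -0.1], [4.0, 11.5, 1.4, 0.1, -0.2, -0.1]]
[-1.01384412  0.35881625 -3.02916099] 21.79061854365716
[np.float64(337.8394294740345), np.float64(-65.20585664991825)]
```

View pics/w21.png

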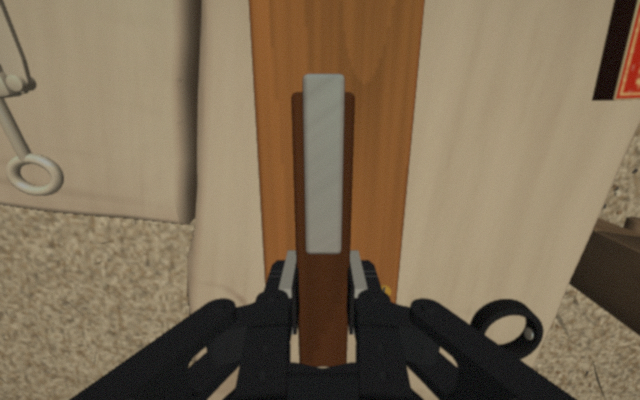

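>>> carry_out(rows=[[3,11,2,0.3,-0.6,-0.2],[3,11,1,0,-0.3,0],[3,11,1,0,0,0],[2,8,1,0,0,0],[0,0,0,0,0,0],[0,0,0,0,0,0]])

```text
t: 16.47
tcp_pos: [566.5, 19.3, 10.4]
orientation: [-0.099, 1.568, 0.099]
wrist_force: [0.1, -0.2, -2.2]
gripper_width: 21.8
```

```bash
python3 - <<'E'
from h import *
c=cam('wrist');w=save('wrist','w22'); plan([566.3,26,0],7.3,n=3);print(env.state()['wrist_force'],env.state()['gripper_width'])
b=save('side','s22');cv2.imwrite('pics/s22z.png',cv2.resize(b[150:250,240:340,::-1],None,fx=6,fy=6,interpolation=cv2.INTER_CUBIC))
E
```

```text
dist [ -0.2   6.8 -10.4] rot [-0.1  0.   0. ] n 3
[[3.5, 2.3, 0.2, -0.0, 0.0, 0.0], [3.5, 2.3, 0.2, -0.0, 0.0, 0.0], [3.5, 2.3, 0.2, -0.0, 0.0, 0.0]]
[-0.055207    0.79959651 -2.64840522] 21.942223594525757
```

View pics/w22.png

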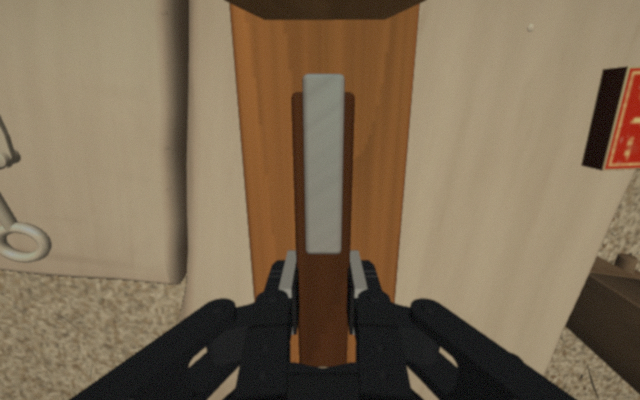

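View pics/s22z.png

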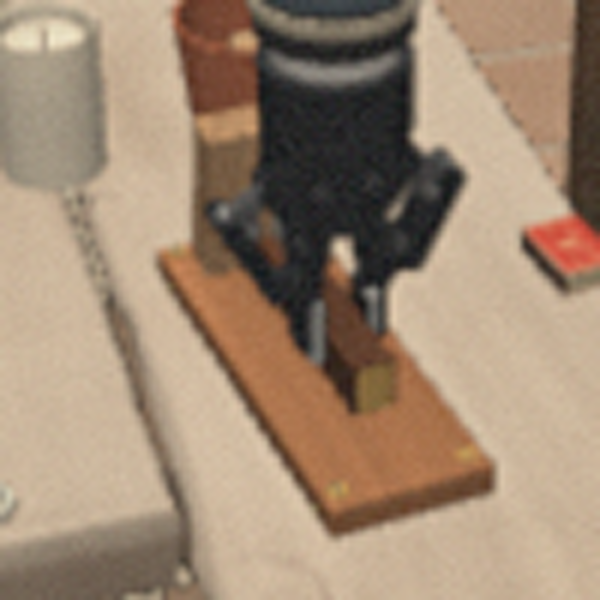

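>>> carry_out(rows=[[4,0,0,0,0,0],[4,0,0,0,0,0],[3,0,0,0,0,0],[0,0,0,0,0,0],[0,0,0,0,0,0]])

```text
t: 16.98
tcp_pos: [567.1, 17.5, -1.4]
orientation: [-0.098, 1.567, 0.097]
wrist_force: [0.9, -0.1, -2.2]
gripper_width: 22.3
```

>>> carry_out(rows=[[2,0,0,0,0,0],[1,0,0,0,0,0],[0,0,0,0,0,0]])

```text
t: 17.23
tcp_pos: [567.3, 17.2, -4.1]
orientation: [-0.098, 1.567, 0.097]
wrist_force: [-0.4, -0.4, -1.8]
gripper_width: 21.6
```

>>> carry_out(rows=[[0,6,0,0,0,0],[0,6,0,0,0,0],[0,5,0,0,0,0],[0,0,0,0,0,0],[0,0,0,0,0,0]])

```text
t: 17.65
tcp_pos: [565.2, 36.2, -4.0]
orientation: [-0.098, 1.566, 0.097]
wrist_force: [-0.3, -1.4, -2.0]
gripper_width: 21.6
```

```bash
python3 - <<'E'
from h import *
c=cam('wrist');w=save('wrist','w23'); plan([563,51,-4],7.3,n=3);print(env.state()['wrist_force'],env.state()['gripper_width'])
b=save('side','s23');cv2.imwrite('pics/s23z.png',cv2.resize(b[150:250,240:340,::-1],None,fx=6,fy=6,interpolation=cv2.INTER_CUBIC))
E
```

```text
dist [-2.2 14.8  0. ] rot [-0.2  0.1  0. ] n 3
[[-0.0, 5.0, -0.1, -0.1, 0.0, 0.0], [-0.0, 5.0, -0.1, -0.1, 0.0, 0.0], [-0.0, 5.0, -0.1, -0.1, 0.0, 0.0]]
[ 0.13449467  0.34049472 -1.89018633] 21.62659852747679
```

View pics/w23.png

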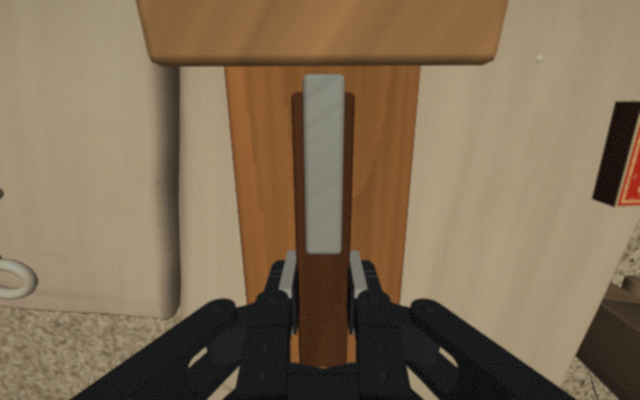

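View pics/s23z.png

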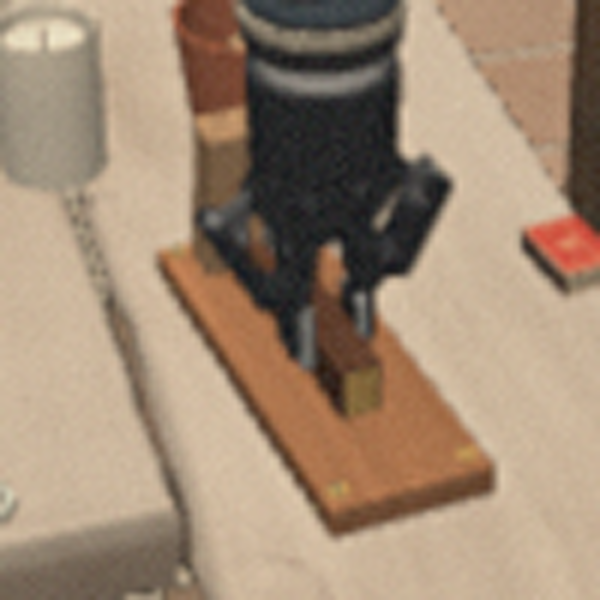

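>>> carry_out(rows=[[0,4,0,0,0,0],[0,4,0,0,0,0],[0,2,0,0,0,0],[0,0,0,0,0,0]])

```text
t: 18.08
tcp_pos: [564.0, 46.2, -4.0]
orientation: [-0.097, 1.566, 0.096]
wrist_force: [0.5, -0.9, -1.0]
gripper_width: 21.7
```

>>> carry_out(rows=[[1,0,0,0,0,0],[1,0,0,0,0,0],[0,0,0,0,0,0]])

```text
t: 18.33
tcp_pos: [564.2, 46.1, -3.7]
orientation: [-0.098, 1.564, 0.095]
wrist_force: [-0.4, -0.9, -2.1]
gripper_width: 21.9
```

>>> carry_out(rows=[[3,0,0,0,0,0],[3,0,0,0,0,0]])

```text
t: 18.5
tcp_pos: [564.7, 46.1, -4.3]
orientation: [-0.097, 1.561, 0.096]
wrist_force: [-15.4, -1.2, 45.4]
gripper_width: 22.0
```

>>> carry_out(rows=[[0,2,0,0,0,0],[0,2,0,0,0,0],[0.5,2,0,0,0,0]])

```text
t: 18.75
tcp_pos: [564.5, 51.6, -2.9]
orientation: [-0.097, 1.558, 0.094]
wrist_force: [1.1, -2.2, -1.7]
gripper_width: 22.0
```

```bash
python3 - <<'E'
from h import *
c=cam('wrist');w=save('wrist','w24'); plan([563,51,-4],7.3,n=1);print(env.state()['wrist_force'],env.state()['wrist_torque'])
M=tool()[1];print(M.round(4))
b=save('side','s24');cv2.imwrite('pics/s24z.png',cv2.resize(b[150:250,240:340,::-1],None,fx=6,fy=6,interpolation=cv2.INTER_CUBIC))
E
```

```text
dist [-1.4 -0.9 -0.8] rot [-0.3  0.6  0.1] n 1
[[0.8, -0.7, -1.5, -0.3, 0.6, 0.1]]
[ 0.56469546 -1.56816042 -2.56447568] [-0.21134632 -0.04246243 -0.00550779]
[[ 0.0101 -0.122   0.9925]
 [-0.0011  0.9925  0.1221]
 [-0.9999 -0.0023  0.0099]]
```

View pics/w24.png

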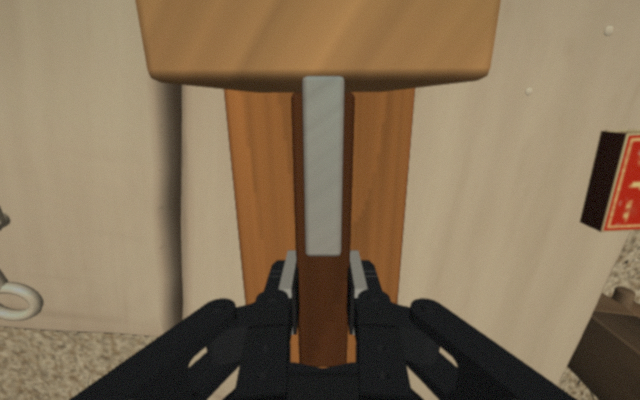

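>>> carry_out(rows=[[1,2,0,0,0.6,0],[1,2,0,0,0,0]])

```text
t: 19.02
tcp_pos: [564.1, 52.1, -4.2]
orientation: [-0.103, 1.57, 0.087]
wrist_force: [-7.5, -17.1, 27.4]
gripper_width: 21.6
```

>>> carry_out(rows=[[1,2,0,0,0,0],[1,2,0,0,0,0]])

```text
t: 19.18
tcp_pos: [564.0, 51.7, -4.2]
orientation: [-0.108, 1.57, 0.079]
wrist_force: [-4.8, -14.2, 15.3]
gripper_width: 21.8
```

```bash
python3 - <<'E'
from h import *
c=cam('wrist');w=save('wrist','w25'); plan([563,51,-4],7.3,n=1);print(env.state()['wrist_force'],env.state()['wrist_torque'])
M=tool()[1];print(M.round(4))
b=save('side','s25');cv2.imwrite('pics/s25z.png',cv2.resize(b[150:250,240:340,::-1],None,fx=6,fy=6,interpolation=cv2.INTER_CUBIC))
cv2.imwrite('pics/w25z.png',cv2.resize(w[0:200,120:520,::-1],None,fx=2,fy=2,interpolation=cv2.INTER_CUBIC))
E
```

```text
dist [-1.1 -0.7  0.2] rot [-0.5 -0.1  1.1] n 1
[[-0.1, -0.6, -1.1, -0.5, -0.1, 1.1]]
[ -4.95065317 -15.12605542  15.57771585] [-2.13878631  0.94008781  0.5134326 ]
[[ 2.000e-04 -1.185e-01  9.929e-01]
 [-1.880e-02  9.928e-01  1.185e-01]
 [-9.998e-01 -1.870e-02 -2.000e-03]]
```

View pics/w25z.png

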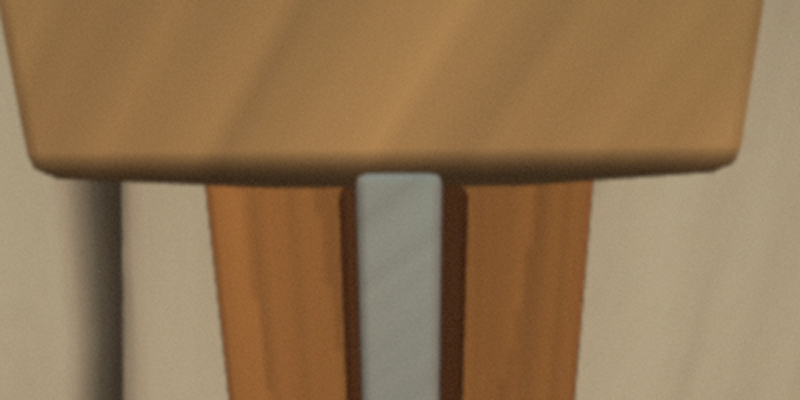

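View pics/s25z.png

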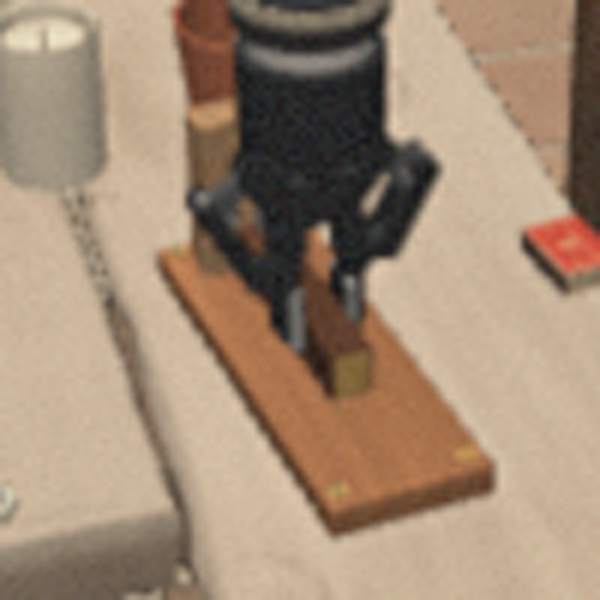

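>>> carry_out(rows=[[0,-0.5,0,-0.3,0,1.2],[0,0,0,0,0,0.3]])

```text
t: 19.45
tcp_pos: [564.4, 50.9, -3.9]
orientation: [-0.092, 1.571, 0.104]
wrist_force: [0.7, -1.7, -1.0]
gripper_width: 21.7
```

```bash
python3 - <<'E'
from h import *
plan([563,51,-4],7.3,n=1);print(env.state()['wrist_force'],env.state()['wrist_torque'])
M=tool()[1];print(M.round(4))
E
```

```text
dist [-1.4  0.1 -0.1] rot [-0.2 -0.1 -0.5] n 1
[[0.1, 0.2, -1.4, -0.2, -0.1, -0.5]]
[ 0.71642163 -1.74217663 -1.00950879] [-0.23363365 -0.11651768  0.05798102]
[[-0.0032 -0.124   0.9923]
 [ 0.0076  0.9922  0.1241]
 [-1.      0.0079 -0.0022]]
```

>>> carry_out(rows=[[1.5,1.5,0,-0.2,0,0]])

```text
t: 19.53
tcp_pos: [564.5, 51.1, -4.3]
orientation: [-0.095, 1.571, 0.104]
wrist_force: [-10.8, -12.8, 39.0]
gripper_width: 21.6
```

```bash
python3 - <<'E'
from h import *
plan([563,51,-4],7.3,n=1);print(env.state()['wrist_force'],env.state()['wrist_torque'])
M=tool()[1];print(M.round(4))
c=cam('wrist');w=save('wrist','w26')
cv2.imwrite('pics/w26z.png',cv2.resize(w[0:200,120:520,::-1],None,fx=2,fy=2,interpolation=cv2.INTER_CUBIC))
print(tool()[0],env.state()['wrist_force'],env.state()['t'])
E
```

```text
dist [-1.5 -0.1  0.3] rot [-0.1 -0.1 -0.3] n 1
[[-0.3, 0.1, -1.5, -0.1, -0.1, -0.3]]
[-10.81180025 -12.8354633   38.97043063] [-2.84566974  2.06232146 -0.27094593]
[[-0.0027 -0.1261  0.992 ]
 [ 0.0055  0.992   0.1261]
 [-1.      0.0058 -0.002 ]]
[564.48648521  50.98423509  -4.20081641] [-4.10592164 -8.35487151 17.92804487] 19.5833
```

View pics/w26z.png

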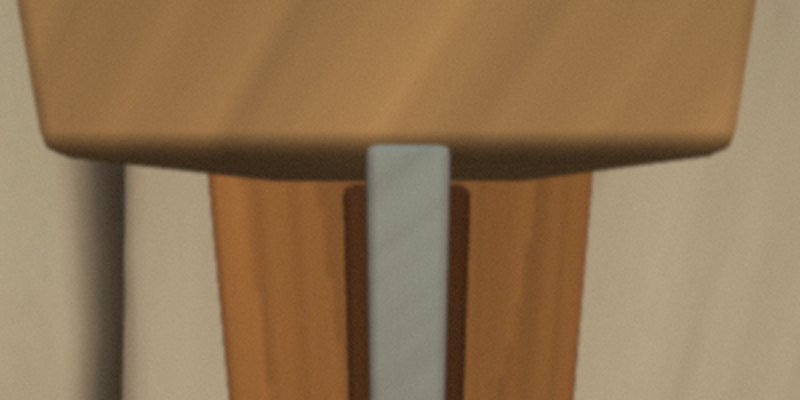

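```bash
python3 - <<'E'
from h import *
c=cam('wrist');d=np.array([-.127,.992,0])
s0=np.array([564.5,51,0])
def A(X,Y,z):
    P=ray('wrist',120+X/2-.25,Y/2-.25,z,c); return P.round(1),round(float((P-s0)@d),1)
print('cam',-c[3].T@c[4])
print('top edge',A(400,140,113),A(700,145,113),A(60,148,113))
print('foot',A(300,179,18),A(500,179,18))
print('stock end top z48',A(356,187,48),A(460,187,48))
print('blade top z123',A(408,145,123))
w=env.capture('wrist'); cv2.imwrite('pics/w27z.png',cv2.resize(w[55:115,260:380,::-1],None,fx=6.5,fy=6.5,interpolation=cv2.INTER_CUBIC)); print(env.state()['wrist_force'],tool()[0])
E
```

```text
cam [554.21324649 129.88852671 168.97475142]
top edge (array([553. , 135.2, 113. ]), 85.0) (array([577.9, 137.9, 113. ]), 84.5) (array([524.8, 131. , 113. ]), 84.4)
foot (array([529.2, 133.1,  18. ]), 86.0) (array([574.6, 138.9,  18. ]), 85.9)
stock end top z48 (array([544.5, 132.4,  48. ]), 83.3) (array([563.5, 134.8,  48. ]), 83.3)
blade top z123 (array([553.8, 134. , 123. ]), 83.7)
[-5.29125697 -7.65246576 18.75252208] [564.48251502  50.96523128  -4.20505883]
```

View pics/w27z.png

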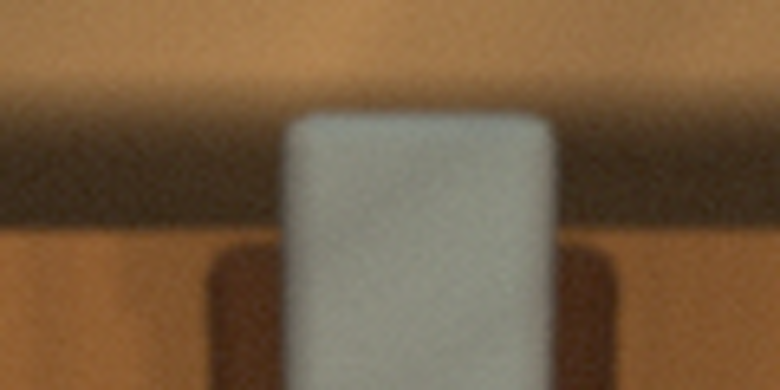

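>>> carry_out(rows=[[0,0,0,0,0,-0.2],[0,2,0,0,0,0],[0,2,0,0,0,0.2]])

```text
t: 19.88
tcp_pos: [564.4, 52.5, -4.1]
orientation: [-0.099, 1.571, 0.097]
wrist_force: [-0.1, -19.6, 7.3]
gripper_width: 21.6
```

```bash
python3 - <<'E'
from h import *
print(env.state()['wrist_force'],env.state()['wrist_torque'])
M=tool()[1];print(M.round(4))
c=cam('wrist');w=env.capture('wrist'); cv2.imwrite('pics/w28z.png',cv2.resize(w[55:115,260:380,::-1],None,fx=6.5,fy=6.5,interpolation=cv2.INTER_CUBIC)); print(env.state()['wrist_force'],tool()[0])
np.save('c28.npy',np.array(c,dtype=object),allow_pickle=True)
E
```

```text
[ -0.0908486  -19.6290277    7.30737553] [-3.97385057  0.02044549  0.20788462]
[[-0.0021 -0.124   0.9923]
 [-0.0013  0.9923  0.124 ]
 [-1.     -0.0011 -0.0022]]
[ -0.04009236 -13.33754576   4.93548287] [564.39742716  52.45760335  -4.10799814]
```

View pics/w28z.png

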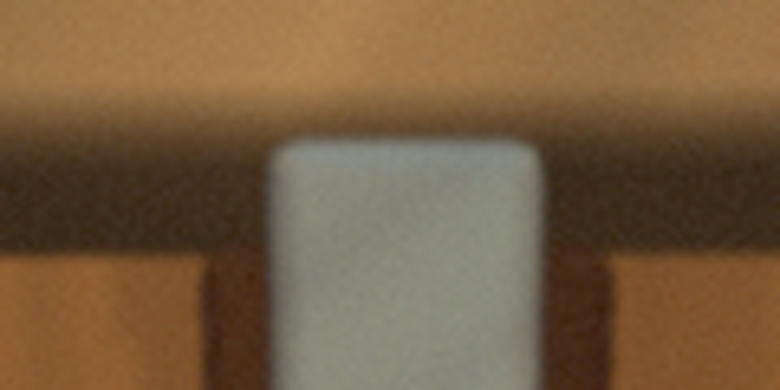

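>>> carry_out(rows=[[1.5,2,0,0,0,0.2]])

```text
t: 20.02
tcp_pos: [564.5, 52.4, -4.3]
orientation: [-0.098, 1.57, 0.095]
wrist_force: [-12.2, -16.0, 41.4]
gripper_width: 22.0
```

```bash
python3 - <<'E'
from h import *
print(env.state()['wrist_force'],env.state()['wrist_torque'])
M=tool()[1];print(M.round(4))
c=cam('wrist');w=save('wrist','w29'); cv2.imwrite('pics/w29z.png',cv2.resize(w[55:115,260:380,::-1],None,fx=6.5,fy=6.5,interpolation=cv2.INTER_CUBIC))
b=save('side','s29');cv2.imwrite('pics/s29z.png',cv2.resize(b[130:230,220:320,::-1],None,fx=6,fy=6,interpolation=cv2.INTER_CUBIC))
for i in range(2): print(env.state()['wrist_force'],tool()[0],env.state()['gripper_width'],env.state()['t']); env.capture('top')
d=np.array([-.125,.992,0]);s0=tool()[0]*[1,1,0]
for n,X,Y,z in [('top',100,125,113),('top',700,125,113),('foot',100,250,18),('foot',700,250,18)]:
    print(n,(ray('wrist',260+X/6.5-.4,55+Y/6.5-.4,z,c)-s0)@d)
E
```

```text
[-12.19997925 -16.03483797  41.35800183] [-3.00530629  2.39177149  0.28498901]
[[-0.0016 -0.1228  0.9924]
 [-0.0023  0.9924  0.1228]
 [-1.     -0.0021 -0.0019]]
[ -6.43185387 -14.06580666  20.77352415] [564.39889199  52.42584231  -4.20470829] 21.991858998366627 20.1167
[ -5.88893128 -13.9359549   20.99606465] [564.40096296  52.41634918  -4.20699806] 21.77862187745107 20.1667
top 85.15323051189588
top 85.10039899588048
foot 84.50042356594231
foot 84.3580816738272
```

View pics/w29z.png

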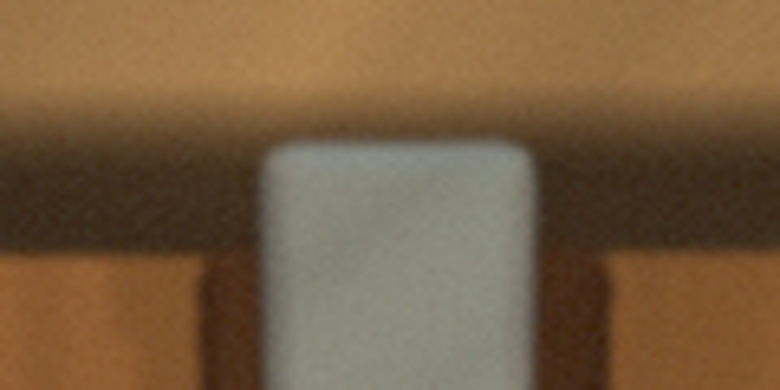

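View pics/s29z.png

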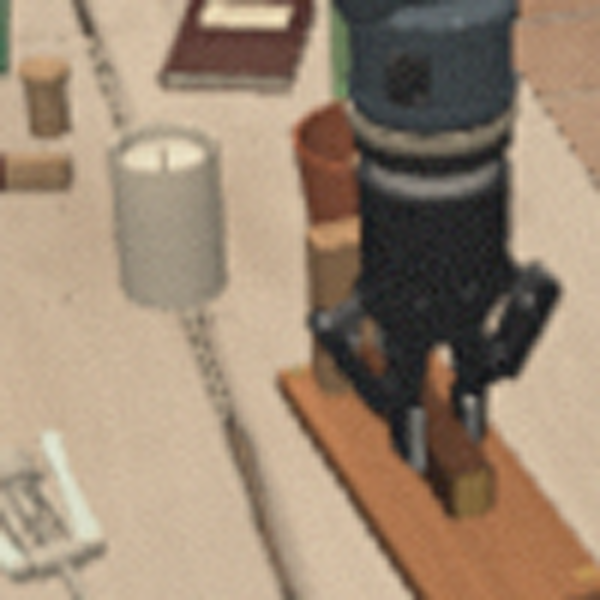

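```bash
python3 - <<'E'
from h import *
print(env.hand_in()); s=env.state(); print(s['t'],s['tcp_pos'],s['wrist_force'],s['gripper_width'])
E
```

```text
the job is handed in; nothing more can be done
None
the job is handed in; nothing more can be done
```

The job is handed in at about 20 s of the 64 s allowed. The arm is still holding the square pressed into the corner.

**What I did:** I dropped the loose cork into the terracotta cup, where the pictures show it standing. I then gripped the try square by its stock, stood it on the foot board and pushed it into the corner.

**Last checks:**
- **Hold:** it was steady at about 14 N into the upright and 21 N down on the board, with a 110 N grip setting.
- **Square:** the tool was within about 0.15° of how it stood when it gripped the square flat on the bar. In the wrist picture the stock end meets the foot of the upright with no gap.
- **Upright:** its top and foot measured at the same distance to within about 0.7 mm over 95 mm. It is plumb within what the camera can tell.
- **Other items:** I did not touch the candle, foil cutter or matchbox. I did not measure their positions again at the end.

**What went wrong or disagreed:**
- **Missed grasp:** the first try at the cork closed above it. The fingertips showed about 29 mm higher in the pictures than the reported tool position, so I went by the pictures from then on.
- **False seat:** an early press looked done, but the force was probably only friction on the board and the stock still showed a gap of 1 to 2 mm. I pushed again until it closed.

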